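# Put the plates in the dark and return the tip box

## Task

Clear the bench after the assay: slide the two well plates lengthwise into the dark box on the left and the empty open tip box lengthwise into the return tray on the right, each square and pushed right up to the rubber buffer at the back, then swing the dark box's hood over and press it shut until its catches snap. Keep the plates flat on the bench all the way, lower the hood under control without slamming it, push nothing hard, and leave everything else on the bench where it is.

Things in the scene. Friction and masses are not known exactly. Their poses are not given: they have to be found in the camera images.
- plate_a: One of two identical 24-well culture plates with clear lids on: flat, 128 mm long (its x), 86 mm wide (its y), 20 mm high, about 130 g. Origin: centre of its underside. It lies flat, its length roughly across the bench (towards dark box and tray), in one of three rows with the other plate and the emptied tip box.
- plate_b: One of two identical 24-well culture plates with clear lids on: flat, 128 mm long (its x), 86 mm wide (its y), 20 mm high, about 130 g. Origin: centre of its underside. It lies flat, its length roughly across the bench (towards dark box and tray), in one of three rows with the other plate and the emptied tip box.
- tipbox: An emptied pipette-tip box: an open-topped white plastic box without lid, 122 mm long (its x), 83 mm wide (its y), 52 mm high, walls and floor 3 mm thick, about 140 g. Lies like the plates, in one of the three rows. Origin: centre of its underside. Not to be confused with the full tip box, 95 mm high with its clear lid shut, that stays at the far edge of the bench.
- darkbox: Dark box: low grey three-sided base, fixed, at the robot's left, mouth towards mid-bench; amber hood behind. Origin: on the bench, centre of the inner floor; x from the open mouth to the back, y along its width. Inside: 142 mm deep (x -71 to 71), 330 mm wide (y -165 to 165), no sill, walls 52 mm high, side walls 12 mm thick. A rubber buffer strip lines the back (face at x = 71): it gives 2 N per mm, 6 mm at most, and springs back.
- hood (a joint): Angle of the dark box's hood, rad: 0 = shut, about 1.55 to 1.85 standing open (limit 1.9). Friction hinge: the hood stays where it is left; 1 to 4 N at its edge lowers it, up to 5 N raises it. Two sprung catches at the front of the side walls stop it ajar at about 0.08 rad; pressing down near the front of its top with 10 to 15 N snaps it past them to 0, where they hold it.
- hood_hinge (a point): Middle of the hinge line of the hood, which runs along the dark box's y: 87 mm from the dark box's origin towards its back (+x), 52 mm above the bench. The axes turn with the hood: -x points along the top panel to its front edge. The hood is L-shaped: a top panel 167 x 354 mm and a front panel hanging 47 mm from its front edge, both 5 mm thick.
- hood_edge (a point): Middle of the hood's outer front edge, where top and front panels meet, 167 mm from the hinge line. Open: this edge is uppermost, the top panel's outside faces away from the mouth and the front panel juts out to the mouth's side. Shut: the top panel's outside is 57.5 mm above the bench, the front panel 4 mm before the side walls; a pull tab 90 mm wide, 11 mm deep is 35 mm below this edge.
- tray: Return tray: bent sheet metal, fixed, at the robot's right, mouth towards mid-bench; three walls 35 mm high, 4 mm thick. Origin: on the bench, centre of the inner floor; x from the open mouth to the back, y along its width. Inside: 135 mm deep (x -67.5 to 67.5), 330 mm wide (y -165 to 165), no sill. A rubber buffer strip lines the back (face at x = 67.5): it gives 2 N per mm, 6 mm at most, and springs back.
- timer: Bystander: bench timer, a flat white box 70 x 62 x 18 mm, on the far side of the work. Origin: centre of its underside.
- marker: Bystander: marker pen, 135 mm long (its x), 14 mm thick, on the far side of the work. Origin: centre of its underside.
- coolblock: Bystander: aluminium cooling block with small tubes, 60 x 110 x 50 mm, on the far side of the work. Origin: centre of its underside.
- beaker: Bystander: glass beaker, 52 mm across, 58 mm high, on the far side. Origin: centre of its underside.

How it is judged:
By the outcome, as a careful person would: the job done as asked, in the order asked, and still so for the second after the job is handed in, with the robot touching nothing.
It also fails if it takes over 72 s, if anything falls off the work surface, if the arm or the gripper's body presses on something with over 40 N, if the wrist force passes 120 N, or if a joint passes its speed limit or range.

## Robot

A 6-joint arm with a two-finger parallel gripper is mounted at the origin on the work surface. World frame = base frame: x ahead of the robot, y to its left, z up, the work surface at z = 0. Lengths are in m, angles in rad, forces in N, time in s.
With the tool pointing down it reaches from about 0.225 to 0.875 m from the base axis. Payload 3.4 kg.
Tool frame: the origin (TCP) lies between the finger pads; the fingertips stand 11 mm ahead of it and the grasp point (between the pads) lies 8 mm behind it (tips_ahead is the distance from the TCP to the fingertips, in m); z points along the fingers, x is the direction in which the jaws open and shut, and the axes are right-handed (so a half turn about z gives the same grasp; the last joint's range is limited). The gripper opens to 85 mm and grips with 20 to 120 N. Pads are 22 mm wide; open, the fingers measure 114 mm over their backs; the gripper's body (76 mm by 85 mm) begins 54 mm behind the grasp point. The pads swing forward as they close: fully open they stand 13 mm farther back than shut.
Start: joints at [1.17, 0.276, 1.505, -0, 1.361, -0.121], TCP at [0.159, 0.553, 0.242] pointing down, gripper open.
Joint ranges: [-2.89, 2.89], [-0.75, 2.08], [0.22, 2.7], [-1.18, 4.32], [0.11, 2.71], [-2.7, 2.7]. Speed limits (rad/s): [2.57, 2.57, 3.14, 3.14, 3.14, 3.14].

## Interface

Orientations are given as a unit quaternion [w, x, y, z].
In Python, from rig import get_state, get_image, sign_off, masks_of, tips_ahead gives the robot as it stands.
- The arm moves only by the tool play_rows, never from a script. Its argument "series" is a list of rows, each an object of numbers: "fingers": the closure, from -1 (fully open) to 1 (shut); "dx", "dy", "dz": the shift along the world's x, y, z in mm; "turn": the turn about the world's z in rad. A call has 1 to 20 rows; each row shifts and turns the pose as measured when the row begins; what a row does not reach is not made up. A row lasts 1/12 s, in which the tool goes at most 41.7 mm and 7.16 degrees, less where a joint would pass 70% of its speed; a pose out of reach is approached as far as the arm can. A call with a gripper value outside its range is refused whole. The fingers move at their own pace and stop on an object; "squeeze" is the grip in N (left out, the last holds). Time passes only in rows, so rows that do not move let the fingers close. It gives the time, the measured TCP pose, the force and the opening at its end, in the units of the state.
- get_state(): the state, without advancing time (a new reading comes with each control period).
- get_image(name): name is "scene" or "top" or "wrist"; returns a dict with "pixels" (480x640x3 uint8, red, green, blue), "vfov" (degrees; the focal length in pixels is half the picture's height over the tangent of half this angle, whatever the lens; pixels are square), "cx", "cy" (the principal point, pixels), "dist" ([k1, k2, p1, p2, k3] as OpenCV has them; the pictures are not rectified), "rvec" (rotation vector, rad) and "tvec" (3), from world to camera coordinates, as OpenCV has them; the wrist camera has in their place "hand_eye" (4x4, takes a point from camera to tool coordinates, whose origin is the TCP and whose axes are the tool frame's). Camera axes: x right, y down, z forward; pixel columns grow to the right and rows downward; lengths in m; the calibration is good to about 2 mm. A picture is of the moment at which its call begins: read the wrist's pose just before it. There is no depth.
- sign_off(): hands the job in, once; it reports no verdict.
Trained networks look in a picture, given as the dict that the camera call returned (one of the last four; its "shot" number tells which), for a name from the list of things; names that differ only in an ending like _2 or _b are one class to them, and where a whole thing is asked for, a point or a joint stands for the part that bears it (a point fixed in the world has none). Each returns a list of dicts, best first, with "p" (0 to 1); they miss things now and then, are a little off and sometimes report something else, mostly with a low value. They report only what shows in the picture. A call takes as long as a camera call.
- masks_of(picture, label): "region" (480x640 bool, what is visible of it) and "xy" ([column, row] in pixels, amid what is visible of it).
The state is a dict: "clock": time; "qpos": joint angles; "qd": joint speeds; "effort": joint torques, N m; "position": TCP position; "ee_rot": TCP orientation; "contact_force": force on the tool from outside, world axes, zero at the start; "moment": the same for the moment, N m; "width": finger opening in m.
Only numpy, scipy, OpenCV 4.12 (cv2) and the standard library are available. Lean on these libraries where they do the work, as an engineer would, in place of code of your own. Each camera call takes 0.05 s, during which the arm holds its last target. There are 200 camera calls.

## Working session

There is one attempt and no reset: what is moved stays moved. The work goes in short steps, Python scripts to look and compute and a tool call to move; the robot and the scene stay as the last step left them, time stands still between calls to the robot, and variables do not carry over. Pictures are saved under pics/ and viewed, about 8 in all and at most 12, crops included, and the job is handed in when it is done.

Besides the shell and the picture viewer there is one more tool, called after "Emit:" as name([rows], argument=value, ...), one row to a line, values as JSON. play_rows: Moves the arm, as the interface text tells. Its arguments: {"type":"object","properties":{"series":{"type":"array"},"squeeze":{"type":"number"}},"required":["series"]}

```bash
mkdir -p pics; ls; cat > h.py <<'E'
import numpy as np, cv2
from rig import *
def cam(im):
    f=240/np.tan(np.radians(im["vfov"])/2)
    K=np.array([[f,0,im["cx"]],[0,f,im["cy"]],[0,0,1]])
    return K,np.array(im["dist"],float)
def ray(im,px,z):
    K,d=cam(im); u=cv2.undistortPoints(np.array(px,float).reshape(-1,1,2),K,d).reshape(-1,2)
    R=cv2.Rodrigues(np.array(im["rvec"],float))[0]; t=np.array(im["tvec"],float)
    c=-R.T@t; D=np.c_[u,np.ones(len(u))]@R
    return c+D*((z-c[2])/D[:,2])[:,None]
def proj(im,P):
    K,d=cam(im); return cv2.projectPoints(np.array(P,float).reshape(-1,3),np.array(im["rvec"],float),np.array(im["tvec"],float),K,d)[0].reshape(-1,2)
def save(im,n): cv2.imwrite("pics/"+n+".png",im["pixels"][:,:,::-1])
E
python3 - <<'E'
from h import *
s=get_state(); print(s["clock"],s["position"],s["ee_rot"],s["contact_force"],tips_ahead)
for n in("top","scene"):
    im=get_image(n); save(im,n+"0")
    R=cv2.Rodrigues(np.array(im["rvec"]))[0]; print(n,-R.T@np.array(im["tvec"]))
    for l,z in [("plate_a",.02),("tipbox",.052),("darkbox",0.05),("hood",.1),("tray",.035),("timer",.018),("marker",.01),("coolblock",.05),("beaker",.058)]:
        for m in masks_of(im,l)[:3]:
            r=m["region"].astype(np.uint8); c=max(cv2.findContours(r,0,2)[0],key=cv2.contourArea)
            P=ray(im,c.reshape(-1,2),z)[:,:2].astype(np.float32); q=cv2.minAreaRect(P)
            print(l,round(m["p"],2),np.round(m["xy"]),np.round(q[0],3),np.round(q[1],3),round(q[2],1))
E
```

```text
pics
0.0 [0.15861154 0.55215355 0.24141591] [ 4.73101653e-04  7.98810090e-01  6.01582550e-01 -8.06989871e-04] [ 0.07678103  0.64958179 -0.39143763] 0.011
top [0.42306335 0.04035698 1.14537082]
plate_a 0.88 [318. 281.] [0.532 0.035] [0.126 0.086] 80.9
plate_a 0.79 [313. 218.] [0.654 0.054] [0.09  0.129] 1.7
tipbox 0.59 [348. 336.] [ 0.422 -0.019] [0.083 0.123] 1.8
darkbox 0.59 [139. 277.] [0.542 0.371] [0.25  0.421] 88.8
hood 0.56 [100. 270.] [0.539 0.438] [0.078 0.405] 89.3
tray 0.65 [502. 288.] [ 0.532 -0.319] [0.341 0.16 ] 1.4
timer 0.68 [422. 162.] [ 0.772 -0.162] [0.074 0.066] 20.3
marker 0.83 [237. 163.] [0.766 0.199] [0.017 0.136] 3.5
marker 0.17 [313. 219.] [0.656 0.054] [0.091 0.127] 1.7
coolblock 0.85 [359. 162.] [ 0.765 -0.045] [0.107 0.069] 87.1
beaker 0.81 [307. 159.] [0.76  0.065] [0.057 0.048] 1.7
scene [ 1.32896528 -0.27956841  0.78427983]
plate_a 0.95 [303. 248.] [0.544 0.033] [0.131 0.105] 81.2
plate_a 0.92 [334. 286.] [0.665 0.05 ] [0.101 0.134] 0.8
tipbox 0.84 [256. 217.] [ 0.45  -0.025] [0.138 0.144] 89.7
hood 0.78 [471. 161.] [0.441 0.471] [0.198 0.61 ] 88.2
hood 0.5 [235. 363.] [ 0.826 -0.182] [0.044 0.057] 19.5
tray 0.61 [120. 305.] [ 0.543 -0.324] [0.376 0.151] 1.3
timer 0.79 [237. 360.] [ 0.765 -0.171] [0.049 0.065] 18.4
marker 0.85 [435. 306.] [0.772 0.196] [0.018 0.135] 6.8
marker 0.67 [120. 303.] [ 0.517 -0.326] [0.385 0.154] 1.1
coolblock 0.68 [310. 341.] [ 0.795 -0.055] [0.115 0.084] 86.3
coolblock 0.37 [256. 218.] [ 0.447 -0.024] [0.142 0.138] 0.5
beaker 0.93 [364. 319.] [0.784 0.055] [0.051 0.091] 66.7
```

View pics/top0.png

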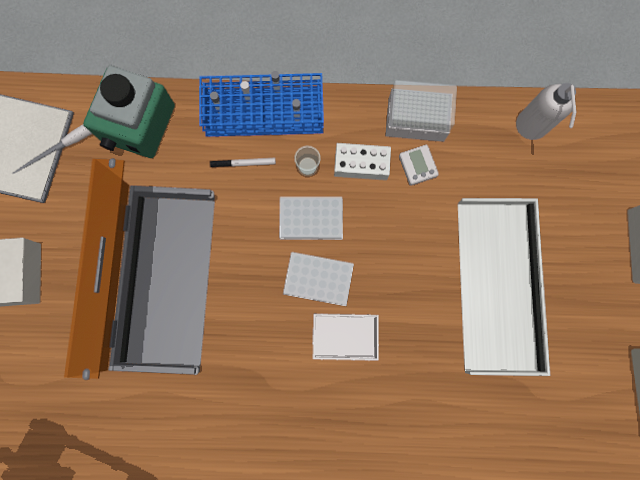

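View pics/scene0.png

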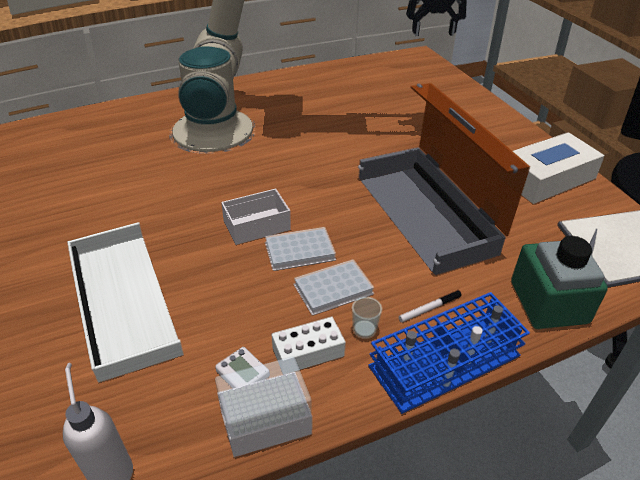

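The top view shows the plates at about (311,218) and (318,279, turned) and the tip box at (346,337). The dark box mouth faces right with its front corners at about (214,190) and (200,372), and the tray is at (458–548, 200–375). The scene view agrees, with the hood standing open. Next I'll zoom in to get the fixture corners.

```bash
python3 - <<'E'
import cv2,numpy as np
i=cv2.imread("pics/top0.png")
a=cv2.resize(i[180:385,95:225],None,fx=2.9,fy=2.9,interpolation=cv2.INTER_CUBIC)
b=cv2.resize(i[180:385,440:570],None,fx=2.9,fy=2.9,interpolation=cv2.INTER_CUBIC)
cv2.imwrite("pics/crop.png",np.hstack([a,b]))
E
```

```text
(no output)
```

View pics/crop.png

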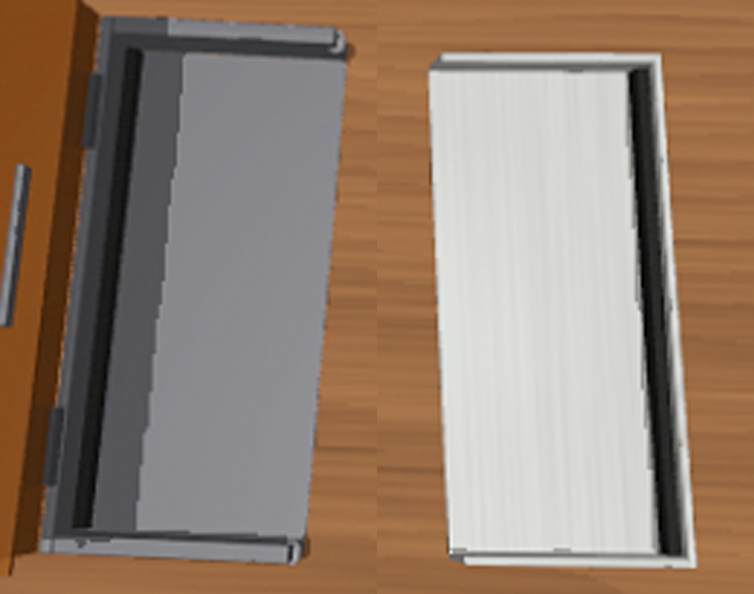

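The crops are sharp enough to fit. The dark box floor's front line runs from (214.3,200) to (200.2,363), and the tray floor's front line from (457.9,204.1) to (465.2,370). I'll fit both poses from these.

```bash
python3 - <<'E'
from h import *
from scipy.optimize import least_squares
im=get_image("top")
def fit(P,U,W,g):
    P=np.array(P)/1000;U=np.array(U,float);W=np.array(W)
    def w(v):
        c,s=np.cos(v[2]),np.sin(v[2]); return np.c_[v[0]+c*P[:,0]-s*P[:,1],v[1]+s*P[:,0]+c*P[:,1],P[:,2]]
    r=least_squares(lambda v:((proj(im,w(v))-U)*W).ravel(),g); print(np.round(r.x,4),np.round(np.degrees(r.x[2]),2)); print(np.round(proj(im,w(r.x))-U,1).tolist()); return r.x
D=fit([(-71,-165,0),(-71,-177,52),(-71,177,52),(-71,160,0)],[(214.3,200),(213.5,189.5),(198.4,374.2),(200.2,362.8)],[[1,1],[.5,1],[.5,1],[1,0]],[.54,.36,1.57])
T=fit([(-67.5,-165,0),(-67.5,165,0),(71.5,-169,35),(71.5,169,35),(-67.5,169,35)],[(465.2,370),(457.9,204.1),(549.3,375.5),(537.6,198.3),(459.7,198.4)],[[1,0],[1,1],[1,1],[1,1],[.3,1]],[.53,-.32,-1.57])
print(ray(im,[(214.3,200),(200.2,362.8),(457.9,204.1),(465.2,370)],0).round(4))
# hood angle from top edge pixels in top and scene pics
for U in ((96,159),(67,377)): 
    for z in(.2,.215,.225): print(U,z,ray(im,[U],z).round(3))
for l,z in(("plate_a",.02),("tipbox",.052)):
    for m in masks_of(im,l)[:2]:
        c=max(cv2.findContours(m["region"].astype(np.uint8),0,2)[0],key=cv2.contourArea).reshape(-1,2)
        q=cv2.minAreaRect(ray(im,c,z)[:,:2].astype(np.float32)); print(l,np.round(q[0],4),np.round(q[1],3),q[2],cv2.boxPoints(q).round(3).tolist())
E
```

```text
[0.524  0.3265 1.5508] 88.85
[[0.7, 0.8], [-2.6, -0.7], [-3.6, -0.1], [1.0, 0.5]]
[ 0.5317 -0.3212 -1.5477] -88.68
[[1.8, 0.4], [2.0, 0.2], [-1.8, -0.4], [-2.2, 0.4], [4.6, 0.0]]
[[ 0.6893  0.2536  0.    ]
 [ 0.3635  0.2606  0.    ]
 [ 0.6954 -0.2458  0.    ]
 [ 0.3657 -0.2541  0.    ]]
(96, 159) 0.2 [[0.708 0.421 0.2  ]]
(96, 159) 0.215 [[0.703 0.415 0.215]]
(96, 159) 0.225 [[0.7   0.411 0.225]]
(67, 377) 0.2 [[0.348 0.43  0.2  ]]
(67, 377) 0.215 [[0.349 0.424 0.215]]
(67, 377) 0.225 [[0.35  0.42  0.225]]
plate_a [0.6538 0.0531] [0.09  0.131] 1.7129621505737305 [[0.6069999933242798, 0.11699999868869781], [0.6110000014305115, -0.014000000432133675], [0.7009999752044678, -0.010999999940395355], [0.6970000267028809, 0.11999999731779099]]
plate_a [0.5322 0.0355] [0.126 0.085] 81.05340576171875 [[0.47999998927116394, -0.019999999552965164], [0.5649999976158142, -0.032999999821186066], [0.5839999914169312, 0.09099999815225601], [0.5, 0.10400000214576721]]
tipbox [ 0.4217 -0.0183] [0.082 0.122] 0.4237021803855896 [[0.3799999952316284, 0.0430000014603138], [0.38100001215934753, -0.07999999821186066], [0.46299999952316284, -0.07900000363588333], [0.4620000123977661, 0.0430000014603138]]
tipbox [0.7559 0.1938] [0.017 0.131] 6.215681552886963 [[0.7400000095367432, 0.257999986410141], [0.7540000081062317, 0.12800000607967377], [0.7720000147819519, 0.12999999523162842], [0.7570000290870667, 0.25999999046325684]]
```

Emit:
play_rows([
  {"dz": -10,"dx": 30,"dy": -40,"turn": -0.124,"fingers": 0.1},
  {"dx": 30,"dy": -40,"turn": -0.124,"fingers": 0.1},
  {"dx": 30,"dy": -40,"turn": -0.124,"fingers": 0.1},
  {"dx": 30,"dy": -40,"turn": -0.124,"fingers": 0.1},
  {"dx": 30,"dy": -40,"turn": -0.124,"fingers": 0.1},
  {"dx": 30,"dy": -40,"turn": -0.124,"fingers": 0.1},
  {"dx": 30,"dy": -40,"turn": -0.124,"fingers": 0.1},
  {"dx": 30,"dy": -40,"turn": -0.124,"fingers": 0.1},
  {"dx": 30,"dy": -40,"turn": -0.124,"fingers": 0.1},
  {"dx": 30,"dy": -40,"turn": -0.124,"fingers": 0.1},
])

```text
invalid input at $.series[1]: expected keys fingers, dx, dy, dz, turn
```

Both fits are good: dark box yaw is 88.8° with the inner walls at x≈0.36–0.69, and tray yaw is −88.6°. Every row needs all its keys. I'll move behind the far plate with the jaws about 50 mm apart and square to the box.

Emit:
play_rows([
  {"fingers": -0.2,"dx": 26,"dy": -31,"dz": 0,"turn": -0.069},
  {"fingers": -0.2,"dx": 26,"dy": -31,"dz": 0,"turn": -0.069},
  {"fingers": -0.2,"dx": 26,"dy": -31,"dz": 0,"turn": -0.069},
  {"fingers": -0.2,"dx": 26,"dy": -31,"dz": 0,"turn": -0.069},
  {"fingers": -0.2,"dx": 26,"dy": -31,"dz": 0,"turn": -0.069},
  {"fingers": -0.2,"dx": 26,"dy": -31,"dz": 0,"turn": -0.069},
  {"fingers": -0.2,"dx": 26,"dy": -31,"dz": 0,"turn": -0.069},
  {"fingers": -0.2,"dx": 26,"dy": -31,"dz": 0,"turn": -0.069},
  {"fingers": -0.2,"dx": 26,"dy": -31,"dz": 0,"turn": -0.069},
  {"fingers": -0.2,"dx": 26,"dy": -31,"dz": 0,"turn": -0.069},
  {"fingers": -0.2,"dx": 26,"dy": -31,"dz": 0,"turn": -0.069},
  {"fingers": -0.2,"dx": 26,"dy": -31,"dz": 0,"turn": -0.069},
  {"fingers": -0.2,"dx": 26,"dy": -31,"dz": 0,"turn": -0.069},
  {"fingers": -0.2,"dx": 26,"dy": -31,"dz": 0,"turn": -0.069},
  {"fingers": -0.2,"dx": 26,"dy": -31,"dz": 0,"turn": -0.069},
  {"fingers": -0.2,"dx": 26,"dy": -31,"dz": 0,"turn": -0.069},
  {"fingers": -0.2,"dx": 26,"dy": -31,"dz": 0,"turn": -0.069},
  {"fingers": -0.2,"dx": 26,"dy": -31,"dz": 0,"turn": -0.069},
  {"fingers": -0.2,"dx": 26,"dy": -31,"dz": 0,"turn": -0.069},
])

```text
clock: 2.73
position: [0.658, -0.0519, 0.2447]
ee_rot: [-0.002, 0.999, -0.036, 0.007]
contact_force: [0.4, 0.6, 0.2]
width: 0.0512
```

Emit:
play_rows([
  {"fingers": -0.2,"dx": 0,"dy": 2,"dz": -35,"turn": 0.025},
  {"fingers": -0.2,"dx": 0,"dy": 2,"dz": -35,"turn": 0.025},
  {"fingers": -0.2,"dx": 0,"dy": 0,"dz": -35,"turn": 0},
  {"fingers": -0.2,"dx": 0,"dy": 0,"dz": -35,"turn": 0},
  {"fingers": -0.2,"dx": 0,"dy": 0,"dz": -30,"turn": 0},
  {"fingers": -0.2,"dx": 0,"dy": 0,"dz": -20,"turn": 0},
  {"fingers": -0.2,"dx": 0,"dy": 0,"dz": -10,"turn": 0},
  {"fingers": -0.2,"dx": 0,"dy": 0,"dz": -5,"turn": 0},
  {"fingers": -0.2,"dx": 0,"dy": 0,"dz": 0,"turn": 0},
])

```text
clock: 3.48
position: [0.6677, -0.0609, 0.0327]
ee_rot: [0.001, 1.0, -0.017, 0.015]
contact_force: [0.1, -0.2, -0.8]
width: 0.051
```

```bash
python3 - <<'E'
from h import *
import rig
s=get_state(); print(s["position"],s["ee_rot"],s["contact_force"],rig.tips_ahead)
im=get_image("scene")
p=proj(im,s["position"])[0]; print(p)
x,y=p.astype(int); c=im["pixels"][y-90:y+60,x-110:x+90,::-1]
cv2.imwrite("pics/near.png",cv2.resize(c,None,fx=4,fy=4,interpolation=2))
E
```

```text
[ 0.66772269 -0.06086682  0.03269654] [ 0.00129644  0.99974039 -0.01728504  0.01478828] [ 0.06627086 -0.16650164 -0.78568439] 0.011
[277.74509933 298.91570939]
```

View pics/near.png

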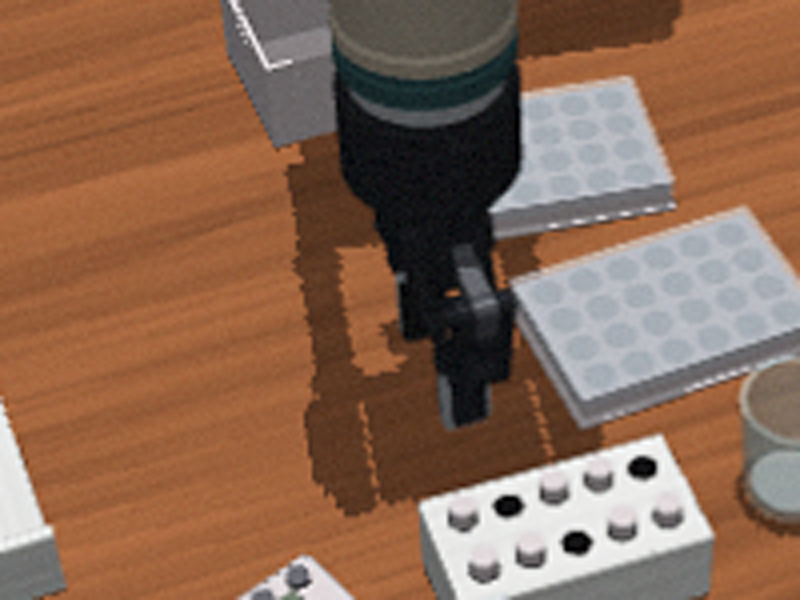

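```bash
python3 - <<'E'
from h import *
im=get_image("scene")
for x in(.695,.705):
  for z in(.01,.02,.03): print(x,z,proj(im,[(x,-.061-.011,z),(x,-.061+.011,z)]).round(1).tolist())
E
```

```text
0.695 0.01 [[277.7, 319.9], [289.3, 316.2]]
0.695 0.02 [[277.5, 316.1], [289.2, 312.5]]
0.695 0.03 [[277.3, 312.4], [289.0, 308.7]]
0.705 0.01 [[279.7, 323.9], [291.4, 320.2]]
0.705 0.02 [[279.5, 320.1], [291.2, 316.5]]
0.705 0.03 [[279.3, 316.4], [291.1, 312.7]]
```

Fingertips are about 11 mm ahead of the TCP, so they sit at z≈0.021 now. I'll lower a bit, then start pushing the far plate.

Emit:
play_rows([
  {"fingers": -0.2,"dx": -6,"dy": 5,"dz": -6,"turn": 0.01},
  {"fingers": -0.2,"dx": -5,"dy": 5,"dz": -6,"turn": 0.005},
  {"fingers": -0.2,"dx": 0,"dy": 5,"dz": -3,"turn": 0},
  {"fingers": -0.2,"dx": 0,"dy": 5,"dz": 0,"turn": 0},
  {"fingers": -0.2,"dx": 0,"dy": 6,"dz": 0,"turn": 0},
  {"fingers": -0.2,"dx": 0,"dy": 6,"dz": 0,"turn": 0},
  {"fingers": -0.2,"dx": 0,"dy": 7,"dz": 0,"turn": 0},
  {"fingers": -0.2,"dx": 0,"dy": 7,"dz": 0,"turn": 0},
])

```text
clock: 4.25
position: [0.6611, -0.0118, 0.0257]
ee_rot: [0.003, 1.0, -0.009, 0.023]
contact_force: [0.1, -0.8, -0.9]
width: 0.0508
```

Emit:
play_rows([
  {"fingers": -0.2,"dx": 0,"dy": 0,"dz": 0,"turn": 0},
  {"fingers": -0.2,"dx": 0,"dy": 0,"dz": 0,"turn": 0},
  {"fingers": -0.2,"dx": 0,"dy": 0,"dz": 0,"turn": 0},
  {"fingers": -0.2,"dx": 0,"dy": 0,"dz": 0,"turn": 0},
])

```text
clock: 4.58
position: [0.6612, -0.0094, 0.0258]
ee_rot: [0.003, 1.0, -0.007, 0.023]
contact_force: [-0.9, -1.0, 0.3]
width: 0.0512
```

Emit:
play_rows([
  {"fingers": -0.2,"dx": 0,"dy": -5,"dz": 0,"turn": 0},
  {"fingers": -0.2,"dx": 0,"dy": 0,"dz": -5,"turn": 0},
  {"fingers": -0.2,"dx": 0,"dy": 0,"dz": -4,"turn": 0},
  {"fingers": -0.2,"dx": 0,"dy": 0,"dz": 0,"turn": 0},
])

```text
clock: 4.92
position: [0.6618, -0.0159, 0.0162]
ee_rot: [0.003, 1.0, -0.008, 0.024]
contact_force: [-0.3, -1.2, -0.7]
width: 0.0515
```

Emit:
play_rows([
  {"fingers": -0.2,"dx": -1,"dy": 8,"dz": 0,"turn": 0},
  {"fingers": -0.2,"dx": -1,"dy": 10,"dz": 0,"turn": 0},
  {"fingers": -0.2,"dx": -1,"dy": 12,"dz": 0,"turn": 0},
  {"fingers": -0.2,"dx": -1,"dy": 12,"dz": 0,"turn": 0},
  {"fingers": -0.2,"dx": -1,"dy": 12,"dz": 0,"turn": 0},
  {"fingers": -0.2,"dx": -1,"dy": 12,"dz": 0,"turn": 0},
  {"fingers": -0.2,"dx": -1,"dy": 12,"dz": 0,"turn": 0},
  {"fingers": -0.2,"dx": -1,"dy": 10,"dz": 0,"turn": 0},
])

```text
clock: 5.58
position: [0.6526, 0.0794, 0.0158]
ee_rot: [0.003, 1.0, -0.009, 0.024]
contact_force: [0.3, -0.4, -0.5]
width: 0.0509
```

```bash
cat > look.py <<'E'
from h import *
import sys
s=get_state(); print(np.round(s["position"],4),np.round(s["ee_rot"],3),np.round(s["contact_force"],1))
im=get_image("top")
for l,z in(("plate_a",.02),("tipbox",.052)):
    for m in masks_of(im,l)[:2]:
        if m["p"]<.3: continue
        c=max(cv2.findContours(m["region"].astype(np.uint8),0,2)[0],key=cv2.contourArea).reshape(-1,2)
        q=cv2.minAreaRect(ray(im,c,z)[:,:2].astype(np.float32)); print(l,round(m["p"],2),np.round(q[0],4),np.round(q[1],3),round(q[2],1),cv2.boxPoints(q).round(3).tolist())
if len(sys.argv)>1:
    n=sys.argv[1]; save(im,n)
E
python3 look.py
```

```text
[0.6526 0.0794 0.0158] [ 0.003  1.    -0.009  0.024] [ 0.3 -0.4 -0.5]
plate_a 0.83 [0.6378 0.1292] [0.07  0.067] 89.4 [[0.6039999723434448, 0.0949999988079071], [0.6710000038146973, 0.09399999678134918], [0.671999990940094, 0.164000004529953], [0.6039999723434448, 0.16500000655651093]]
plate_a 0.7 [0.5481 0.4668] [0.081 0.431] 89.0 [[0.3319999873638153, 0.4300000071525574], [0.7630000114440918, 0.421999990940094], [0.7639999985694885, 0.503000020980835], [0.3330000042915344, 0.5109999775886536]]
tipbox 0.94 [ 0.4214 -0.0306] [0.085 0.101] 1.8 [[0.3779999911785126, 0.01899999938905239], [0.38100001215934753, -0.0820000022649765], [0.4650000035762787, -0.07999999821186066], [0.4620000123977661, 0.020999999716877937]]
```

Emit:
play_rows([
  {"fingers": -0.2,"dx": -1,"dy": 8,"dz": 0,"turn": 0},
  {"fingers": -0.2,"dx": -1,"dy": 11,"dz": 0,"turn": 0},
  {"fingers": -0.2,"dx": -1.4,"dy": 12,"dz": 0,"turn": 0},
  {"fingers": -0.2,"dx": -1.4,"dy": 12,"dz": 0,"turn": 0},
  {"fingers": -0.2,"dx": -1.4,"dy": 12,"dz": 0,"turn": 0},
  {"fingers": -0.2,"dx": -1.4,"dy": 12,"dz": 0,"turn": 0},
  {"fingers": -0.2,"dx": -1.4,"dy": 12,"dz": 0,"turn": 0},
  {"fingers": -0.2,"dx": -1.4,"dy": 12,"dz": 0,"turn": 0},
  {"fingers": -0.2,"dx": -1.4,"dy": 12,"dz": 0,"turn": 0},
  {"fingers": -0.2,"dx": -1.4,"dy": 12,"dz": 0,"turn": 0},
  {"fingers": -0.2,"dx": -1.4,"dy": 12,"dz": 0,"turn": 0},
  {"fingers": -0.2,"dx": -1,"dy": 10,"dz": 0,"turn": 0},
  {"fingers": -0.2,"dx": 0,"dy": 8,"dz": 0,"turn": 0},
  {"fingers": -0.2,"dx": 0,"dy": 6,"dz": 0,"turn": 0},
])

```text
clock: 6.9
position: [0.6085, 0.1249, 0.0202]
ee_rot: [0.101, 0.995, 0.0, -0.015]
contact_force: [-1.8, -10.9, 3.2]
width: 0.0512
```

```bash
python3 look.py top1; python3 - <<'E'
from h import *
im=get_image("scene"); save(im,"scene1")
a=cv2.imread("pics/scene1.png")[110:330,200:600]; b=cv2.imread("pics/top1.png")[140:390,60:360]
cv2.imwrite("pics/both1.png",np.hstack([cv2.resize(a,(440,242)),cv2.resize(b,(360,300))[:242]]) if 0 else np.vstack([cv2.resize(a,(545,300)),cv2.copyMakeBorder(cv2.resize(b,(360,300)),0,0,0,185,0)]))
E
```

```text
[0.6085 0.1249 0.0202] [ 0.101  0.995  0.    -0.015] [ -1.8 -10.9   3.2]
plate_a 0.91 [0.6128 0.2393] [0.079 0.039] 71.1 [[0.5820000171661377, 0.20800000429153442], [0.6179999709129333, 0.19499999284744263], [0.6439999938011169, 0.2709999978542328], [0.6069999933242798, 0.28299999237060547]]
plate_a 0.85 [0.5321 0.0353] [0.126 0.087] 81.3 [[0.47999998927116394, -0.020999999716877937], [0.5649999976158142, -0.03400000184774399], [0.5839999914169312, 0.09099999815225601], [0.49900001287460327, 0.10400000214576721]]
tipbox 0.98 [ 0.4212 -0.0183] [0.083 0.122] 0.4 [[0.3790000081062317, 0.0430000014603138], [0.3799999952316284, -0.07999999821186066], [0.46299999952316284, -0.07900000363588333], [0.4620000123977661, 0.0430000014603138]]
```

View pics/both1.png

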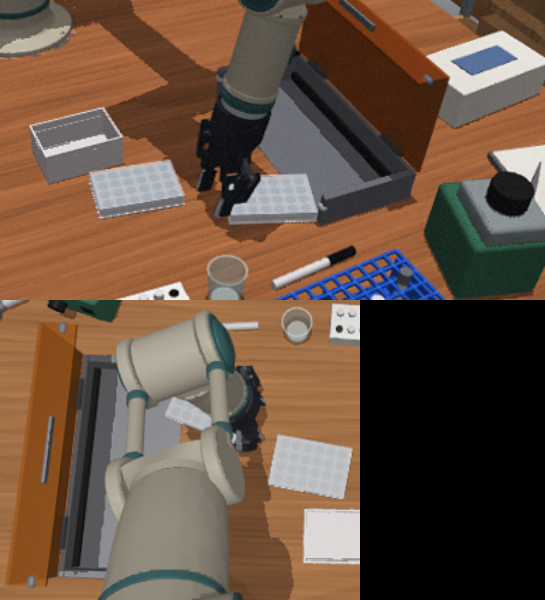

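The view shows the far plate yawed, with its far front corner apparently against the end of the far wall, and the tool tilted by the push. I'll back off, lift and re-measure.

Emit:
play_rows([
  {"fingers": -0.2,"dx": 0,"dy": -6,"dz": 0,"turn": 0},
  {"fingers": -0.2,"dx": 0,"dy": -10,"dz": 0,"turn": 0},
  {"fingers": -0.2,"dx": 0,"dy": -10,"dz": 0,"turn": 0},
  {"fingers": -0.2,"dx": 0,"dy": 0,"dz": 25,"turn": 0},
  {"fingers": -0.2,"dx": 0,"dy": 0,"dz": 40,"turn": 0},
  {"fingers": -0.2,"dx": 0,"dy": 0,"dz": 40,"turn": 0},
  {"fingers": -0.2,"dx": -10,"dy": -35,"dz": 0,"turn": 0},
  {"fingers": -0.2,"dx": -10,"dy": -35,"dz": 0,"turn": 0},
  {"fingers": -0.2,"dx": -10,"dy": -35,"dz": 0,"turn": 0},
  {"fingers": -0.2,"dx": -10,"dy": -35,"dz": 0,"turn": 0},
  {"fingers": -0.2,"dx": -10,"dy": -30,"dz": 0,"turn": 0},
  {"fingers": -0.2,"dx": -10,"dy": -20,"dz": 0,"turn": 0},
  {"fingers": -0.2,"dx": 0,"dy": 0,"dz": 0,"turn": 0},
])

```text
clock: 8.18
position: [0.548, -0.0962, 0.1307]
ee_rot: [0.098, 0.995, 0.002, -0.009]
contact_force: [0.5, -0.1, -0.3]
width: 0.0512
```

```bash
python3 look.py top2;python3 - <<'E'
import cv2
i=cv2.imread("pics/top2.png"); cv2.imwrite("pics/top2c.png",cv2.resize(i[150:390,80:360],None,fx=2.5,fy=2.5,interpolation=2))
E
```

```text
[ 0.548  -0.0962  0.1307] [ 0.098  0.995  0.002 -0.009] [ 0.5 -0.1 -0.3]
plate_a 0.77 [0.6258 0.2044] [0.134 0.087] 68.9 [[0.5609999895095825, 0.15800000727176666], [0.6420000195503235, 0.12600000202655792], [0.6909999847412109, 0.25099998712539673], [0.609000027179718, 0.28299999237060547]]
plate_a 0.66 [0.537  0.0674] [0.05  0.086] 79.4 [[0.49000000953674316, 0.050999999046325684], [0.574999988079071, 0.03500000014901161], [0.5839999914169312, 0.08399999886751175], [0.49900001287460327, 0.10000000149011612]]
tipbox 0.84 [ 0.4343 -0.025 ] [0.057 0.109] 0.3 [[0.4050000011920929, 0.028999999165534973], [0.4059999883174896, -0.07999999821186066], [0.46299999952316284, -0.07900000363588333], [0.46299999952316284, 0.029999999329447746]]
```

View pics/top2c.png

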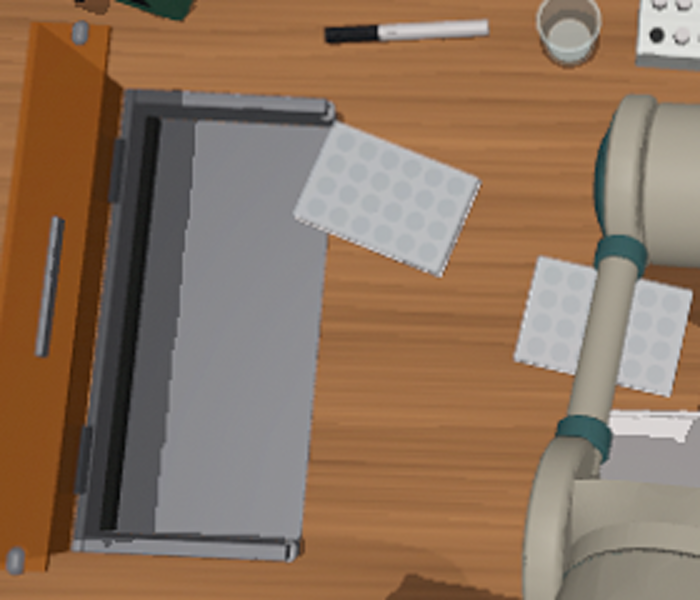

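The far plate now lies at (.626,.204) with yaw 69°, and its far front corner (.691,.251) is touching the wall end. I'll nudge its far side near the front towards −x, which squares and shifts it in one move. The 11° tool tilt turns about world z, so half a turn puts the tips in the lead for +y pushes. I'll check joint 6 first.

```bash
python3 -c "
from h import *
s=get_state();print(np.round(s['qpos'],2))"
```

```text
[-0.17  0.34  1.73 -0.22  1.07 -0.07]
```

Half a turn is out of joint 6's range. Instead I'll undo the tilt by leaning the closed fingertips gently in −y against a rigid fixed edge, the end of the tray's far side wall at (.697,−.25).

Emit:
play_rows([
  {"fingers": 1,"dx": 25,"dy": -18,"dz": 0,"turn": 0},
  {"fingers": 1,"dx": 25,"dy": -18,"dz": 0,"turn": 0},
  {"fingers": 1,"dx": 25,"dy": -18,"dz": 0,"turn": 0},
  {"fingers": 1,"dx": 25,"dy": -18,"dz": 0,"turn": 0},
  {"fingers": 1,"dx": 25,"dy": -18,"dz": 0,"turn": 0},
  {"fingers": 1,"dx": 20,"dy": -12,"dz": 0,"turn": 0},
  {"fingers": 1,"dx": 0,"dy": 0,"dz": -30,"turn": 0},
  {"fingers": 1,"dx": 0,"dy": 0,"dz": -30,"turn": 0},
  {"fingers": 1,"dx": 0,"dy": 0,"dz": -20,"turn": 0},
  {"fingers": 1,"dx": 0,"dy": 0,"dz": -10,"turn": 0},
  {"fingers": 1,"dx": 0,"dy": 0,"dz": 0,"turn": 0},
])

```text
clock: 9.25
position: [0.7146, -0.1801, 0.0356]
ee_rot: [0.094, 0.996, 0.013, -0.0]
contact_force: [-1.1, -0.3, 0.0]
width: 0.0001
```

Emit:
play_rows([
  {"fingers": 1,"dx": -9,"dy": 0,"dz": 0,"turn": 0},
  {"fingers": 1,"dx": -8,"dy": 0,"dz": -3,"turn": 0},
  {"fingers": 1,"dx": 0,"dy": -10,"dz": -3,"turn": 0},
  {"fingers": 1,"dx": 0,"dy": -12,"dz": 0,"turn": 0},
  {"fingers": 1,"dx": 0,"dy": -12,"dz": 0,"turn": 0},
  {"fingers": 1,"dx": 0,"dy": -10,"dz": 0,"turn": 0},
  {"fingers": 1,"dx": 0,"dy": -7,"dz": 0,"turn": 0},
  {"fingers": 1,"dx": 0,"dy": -7,"dz": 0,"turn": 0},
  {"fingers": 1,"dx": 0,"dy": -7,"dz": 0,"turn": 0},
  {"fingers": 1,"dx": 0,"dy": -7,"dz": 0,"turn": 0},
])

```text
clock: 10.08
position: [0.702, -0.2344, 0.0335]
ee_rot: [0.075, 0.997, 0.008, 0.005]
contact_force: [0.4, 19.5, 6.5]
width: 0.0001
```

Emit:
play_rows([
  {"fingers": 1,"dx": 0,"dy": -3,"dz": 0,"turn": 0},
  {"fingers": 1,"dx": 0,"dy": -3,"dz": 0,"turn": 0},
  {"fingers": 1,"dx": 0,"dy": -3,"dz": 0,"turn": 0},
  {"fingers": 1,"dx": 0,"dy": -3,"dz": 0,"turn": 0},
  {"fingers": 1,"dx": 0,"dy": -3,"dz": 0,"turn": 0},
  {"fingers": 1,"dx": 0,"dy": -3,"dz": 0,"turn": 0},
  {"fingers": 1,"dx": 0,"dy": -3,"dz": 0,"turn": 0},
  {"fingers": 1,"dx": 0,"dy": -3,"dz": 0,"turn": 0},
  {"fingers": 1,"dx": 0,"dy": -3,"dz": 0,"turn": 0},
  {"fingers": 1,"dx": 0,"dy": -3,"dz": 0,"turn": 0},
])

```text
clock: 10.92
position: [0.7022, -0.2344, 0.0344]
ee_rot: [0.043, 0.999, -0.001, 0.005]
contact_force: [0.1, 9.3, 3.1]
width: -0.0
```

Emit:
play_rows([
  {"fingers": 1,"dx": 0,"dy": -3,"dz": 0,"turn": 0},
  {"fingers": 1,"dx": 0,"dy": -3,"dz": 0,"turn": 0},
  {"fingers": 1,"dx": 0,"dy": -3,"dz": 0,"turn": 0},
  {"fingers": 1,"dx": 0,"dy": -3,"dz": 0,"turn": 0},
  {"fingers": 1,"dx": 0,"dy": -3,"dz": 0,"turn": 0},
  {"fingers": 1,"dx": 0,"dy": -3,"dz": 0,"turn": 0},
  {"fingers": 1,"dx": 0,"dy": -3,"dz": 0,"turn": 0},
  {"fingers": 1,"dx": 0,"dy": -3,"dz": 0,"turn": 0},
  {"fingers": 1,"dx": 0,"dy": -3,"dz": 0,"turn": 0},
  {"fingers": 1,"dx": 0,"dy": -3,"dz": 0,"turn": 0},
  {"fingers": 1,"dx": 0,"dy": -3,"dz": 0,"turn": 0},
  {"fingers": 1,"dx": 0,"dy": -3,"dz": 0,"turn": 0},
  {"fingers": 1,"dx": 0,"dy": -3,"dz": 0,"turn": 0},
  {"fingers": 1,"dx": 0,"dy": -3,"dz": 0,"turn": 0},
  {"fingers": 1,"dx": 0,"dy": -3,"dz": 0,"turn": 0},
  {"fingers": 1,"dx": 0,"dy": -3,"dz": 0,"turn": 0},
  {"fingers": 1,"dx": 0,"dy": -3,"dz": 0,"turn": 0},
  {"fingers": 1,"dx": 0,"dy": -3,"dz": 0,"turn": 0},
])

```text
clock: 12.42
position: [0.7026, -0.235, 0.0358]
ee_rot: [-0.016, 1.0, -0.016, 0.002]
contact_force: [0.4, 8.1, 0.7]
width: -0.0
```

Tilt is undone. Now to the far side of plate A.

Emit:
play_rows([
  {"fingers": 1,"dx": 0,"dy": 10,"dz": 15,"turn": 0},
  {"fingers": 1,"dx": 0,"dy": 20,"dz": 30,"turn": 0},
  {"fingers": 1,"dx": 0,"dy": 30,"dz": 25,"turn": 0},
  {"fingers": 1,"dx": 0,"dy": 35,"dz": 15,"turn": 0},
  {"fingers": 1,"dx": 0,"dy": 35,"dz": 0,"turn": 0},
  {"fingers": 1,"dx": 0,"dy": 35,"dz": 0,"turn": 0},
  {"fingers": 1,"dx": 0,"dy": 35,"dz": 0,"turn": 0},
  {"fingers": 1,"dx": 0,"dy": 35,"dz": 0,"turn": 0},
  {"fingers": 1,"dx": 0,"dy": 35,"dz": 0,"turn": 0},
  {"fingers": 1,"dx": 0,"dy": 35,"dz": 0,"turn": 0},
  {"fingers": 1,"dx": 0,"dy": 35,"dz": 0,"turn": 0},
  {"fingers": 1,"dx": 0,"dy": 35,"dz": 0,"turn": 0},
  {"fingers": 1,"dx": 0,"dy": 35,"dz": 0,"turn": 0},
  {"fingers": 1,"dx": 0,"dy": 25,"dz": 0,"turn": 0},
  {"fingers": 1,"dx": 0,"dy": 10,"dz": 0,"turn": 0},
  {"fingers": 1,"dx": 0,"dy": 0,"dz": 0,"turn": 0},
])

```text
clock: 13.75
position: [0.7083, 0.212, 0.131]
ee_rot: [-0.016, 1.0, -0.024, 0.013]
contact_force: [0.7, -0.6, -0.1]
width: 0.0
```

Emit:
play_rows([
  {"fingers": 1,"dx": 0,"dy": 0,"dz": -25,"turn": 0},
  {"fingers": 1,"dx": 0,"dy": 0,"dz": -30,"turn": 0},
  {"fingers": 1,"dx": 0,"dy": 0,"dz": -25,"turn": 0},
  {"fingers": 1,"dx": 0,"dy": 0,"dz": -15,"turn": 0},
  {"fingers": 1,"dx": 0,"dy": 0,"dz": -8,"turn": 0},
  {"fingers": 1,"dx": 0,"dy": 0,"dz": 0,"turn": 0},
])

```text
clock: 14.25
position: [0.7129, 0.2006, 0.0282]
ee_rot: [-0.013, 0.999, -0.026, 0.017]
contact_force: [-1.0, -0.7, 0.1]
width: 0.0
```

Emit:
play_rows([
  {"fingers": 1,"dx": 0,"dy": 10,"dz": -3,"turn": 0},
  {"fingers": 1,"dx": 0,"dy": 11,"dz": -2,"turn": 0},
  {"fingers": 1,"dx": 0,"dy": 8,"dz": 0,"turn": 0},
  {"fingers": 1,"dx": -5,"dy": 0,"dz": 0,"turn": 0},
  {"fingers": 1,"dx": -7,"dy": 0,"dz": 0,"turn": 0},
  {"fingers": 1,"dx": -7,"dy": 0,"dz": 0,"turn": 0},
  {"fingers": 1,"dx": -7,"dy": 0,"dz": 0,"turn": 0},
  {"fingers": 1,"dx": -6,"dy": 0,"dz": 0,"turn": 0},
  {"fingers": 1,"dx": 0,"dy": 0,"dz": 0,"turn": 0},
])

```text
clock: 15.0
position: [0.682, 0.2311, 0.0295]
ee_rot: [-0.014, 0.999, -0.027, 0.023]
contact_force: [1.2, 0.2, -0.1]
width: 0.0002
```

```bash
python3 look.py top3; python3 - <<'E'
from h import *
im=get_image("scene"); 
for m in masks_of(im,"plate_a")[:3]:
    c=max(cv2.findContours(m["region"].astype(np.uint8),0,2)[0],key=cv2.contourArea).reshape(-1,2)
    q=cv2.minAreaRect(ray(im,c,.012)[:,:2].astype(np.float32)); print(round(m["p"],2),np.round(q[0],4),np.round(q[1],3),round(q[2],1),m["xy"])
E
```

```text
[0.682  0.2311 0.0295] [-0.014  0.999 -0.027  0.023] [ 1.2  0.2 -0.1]
plate_a 0.82 [0.6113 0.1768] [0.072 0.086] 74.3 [[0.5600000023841858, 0.15399999916553497], [0.6430000066757202, 0.12999999523162842], [0.6620000004768372, 0.20000000298023224], [0.5799999833106995, 0.22300000488758087]]
plate_a 0.68 [0.5304 0.0291] [0.127 0.088] 77.8 [[0.4740000069141388, -0.024000000208616257], [0.5600000023841858, -0.041999999433755875], [0.5870000123977661, 0.0820000022649765], [0.5009999871253967, 0.10100000351667404]]
tipbox 0.73 [ 0.4219 -0.0181] [0.083 0.121] 1.7 [[0.3790000081062317, 0.04100000113248825], [0.38199999928474426, -0.07999999821186066], [0.4650000035762787, -0.07800000160932541], [0.460999995470047, 0.04399999976158142]]
0.91 [0.6197 0.193 ] [0.114 0.112] 68.9 [386.3, 252.4]
0.9 [0.5322 0.0297] [0.133 0.107] 77.5 [297.5, 246.7]
0.25 [ 0.7616 -0.169 ] [0.048 0.064] 18.8 [236.5, 363.5]
```

Yaw is now 74° and rotating as planned, so I'll continue.

Emit:
play_rows([
  {"fingers": 1,"dx": -6,"dy": 0,"dz": 0,"turn": 0},
  {"fingers": 1,"dx": -6,"dy": 0,"dz": 0,"turn": 0},
  {"fingers": 1,"dx": -6,"dy": 0,"dz": 0,"turn": 0},
  {"fingers": 1,"dx": -4,"dy": 0,"dz": 0,"turn": 0},
  {"fingers": 1,"dx": 0,"dy": 0,"dz": 0,"turn": 0},
])

```text
clock: 15.67
position: [0.6622, 0.2308, 0.029]
ee_rot: [-0.015, 0.999, -0.028, 0.025]
contact_force: [0.2, 0.6, 0.6]
width: 0.0001
```

```bash
python3 look.py top4
```

```text
[0.6622 0.2308 0.029 ] [-0.015  0.999 -0.028  0.025] [0.2 0.6 0.6]
plate_a 0.97 [0.5995 0.1704] [0.075 0.089] 82.7 [[0.5509999990463257, 0.13899999856948853], [0.6389999985694885, 0.12700000405311584], [0.6480000019073486, 0.20200000703334808], [0.5600000023841858, 0.21299999952316284]]
plate_a 0.9 [0.5291 0.0297] [0.126 0.086] 78.3 [[0.4740000069141388, -0.023000000044703484], [0.5580000281333923, -0.04100000113248825], [0.5839999914169312, 0.08299999684095383], [0.5, 0.10000000149011612]]
tipbox 0.69 [ 0.4229 -0.018 ] [0.085 0.125] 1.7 [[0.3790000081062317, 0.0430000014603138], [0.38199999928474426, -0.0820000022649765], [0.46700000762939453, -0.07900000363588333], [0.46299999952316284, 0.04600000008940697]]
```

Emit:
play_rows([
  {"fingers": 1,"dx": -5,"dy": 0,"dz": 0,"turn": 0},
  {"fingers": 1,"dx": -4,"dy": 0,"dz": 0,"turn": 0},
  {"fingers": 1,"dx": 0,"dy": 0,"dz": 0,"turn": 0},
  {"fingers": 1,"dx": 8,"dy": 0,"dz": 0,"turn": 0},
  {"fingers": 0.2,"dx": 8,"dy": 0,"dz": 10,"turn": 0},
  {"fingers": -0.1,"dx": 5,"dy": 0,"dz": 25,"turn": 0.01},
  {"fingers": -0.1,"dx": -5,"dy": -15,"dz": 25,"turn": 0.01},
  {"fingers": -0.1,"dx": -10,"dy": -25,"dz": 15,"turn": 0.01},
  {"fingers": -0.1,"dx": -15,"dy": -25,"dz": 0,"turn": 0},
  {"fingers": -0.1,"dx": -15,"dy": -25,"dz": 0,"turn": 0},
  {"fingers": -0.1,"dx": -15,"dy": -20,"dz": 0,"turn": 0},
  {"fingers": -0.1,"dx": -10,"dy": -10,"dz": 0,"turn": 0},
  {"fingers": -0.1,"dx": 0,"dy": 0,"dz": 0,"turn": 0},
  {"fingers": -0.1,"dx": 0,"dy": 0,"dz": 0,"turn": 0},
])

```text
clock: 16.98
position: [0.6068, 0.1056, 0.106]
ee_rot: [-0.014, 1.0, -0.011, 0.025]
contact_force: [0.2, -0.0, -0.9]
width: 0.0469
```

```bash
python3 look.py top5; python3 - <<'E'
from h import *
im=get_image("scene"); 
for m in masks_of(im,"plate_a")[:3]:
    c=max(cv2.findContours(m["region"].astype(np.uint8),0,2)[0],key=cv2.contourArea).reshape(-1,2)
    q=cv2.minAreaRect(ray(im,c,.012)[:,:2].astype(np.float32)); print(round(m["p"],2),np.round(q[0],4),np.round(q[1],3),round(q[2],1),m["xy"])
E
```

```text
[0.6068 0.1056 0.106 ] [-0.014  1.    -0.011  0.025] [ 0.2 -0.  -0.9]
plate_a 0.9 [0.5235 0.0019] [0.07  0.087] 79.7 [[0.4740000069141388, -0.02500000037252903], [0.5600000023841858, -0.03999999910593033], [0.5730000138282776, 0.028999999165534973], [0.4869999885559082, 0.04399999976158142]]
plate_a 0.77 [0.588  0.1661] [0.067 0.075] 87.4 [[0.5490000247955322, 0.13500000536441803], [0.6240000128746033, 0.13099999725818634], [0.6269999742507935, 0.1979999989271164], [0.5519999861717224, 0.20100000500679016]]
tipbox 0.77 [ 0.4222 -0.0289] [0.083 0.102] 1.5 [[0.3790000081062317, 0.020999999716877937], [0.38199999928474426, -0.08100000023841858], [0.4650000035762787, -0.07900000363588333], [0.4620000123977661, 0.023000000044703484]]
tipbox 0.52 [0.7552 0.1936] [0.014 0.131] 5.2 [[0.7419999837875366, 0.257999986410141], [0.7540000081062317, 0.12800000607967377], [0.7680000066757202, 0.1289999932050705], [0.7559999823570251, 0.2590000033378601]]
0.57 [0.6012 0.1959] [0.137 0.105] 84.0 [388.6, 247.9]
0.57 [0.5327 0.0298] [0.129 0.105] 78.2 [297.5, 248.2]
```

Emit:
play_rows([
  {"fingers": -0.1,"dx": -7,"dy": 5,"dz": -15,"turn": 0},
  {"fingers": -0.1,"dx": -6,"dy": 3,"dz": -15,"turn": 0},
  {"fingers": -0.1,"dx": 0,"dy": 0,"dz": -15,"turn": 0},
  {"fingers": -0.1,"dx": 0,"dy": 0,"dz": -10,"turn": 0},
  {"fingers": -0.1,"dx": 0,"dy": 0,"dz": -5,"turn": 0},
  {"fingers": -0.1,"dx": 0,"dy": 0,"dz": 0,"turn": 0},
])

```text
clock: 17.73
position: [0.5979, 0.1197, 0.0434]
ee_rot: [-0.015, 0.999, -0.007, 0.027]
contact_force: [-0.1, -0.5, -0.0]
width: 0.0468
```

Emit:
play_rows([
  {"fingers": -0.1,"dx": -3,"dy": -6,"dz": 0,"turn": 0},
  {"fingers": -0.1,"dx": 0,"dy": -4,"dz": -5,"turn": 0},
  {"fingers": -0.1,"dx": 0,"dy": 0,"dz": -8,"turn": 0},
  {"fingers": -0.1,"dx": 0,"dy": 0,"dz": -8,"turn": 0},
  {"fingers": -0.1,"dx": 0,"dy": 0,"dz": -5,"turn": 0},
  {"fingers": -0.1,"dx": 0,"dy": 0,"dz": 0,"turn": 0},
])

```text
clock: 18.23
position: [0.5972, 0.1084, 0.0169]
ee_rot: [-0.015, 0.999, -0.007, 0.03]
contact_force: [-0.5, -0.8, 0.2]
width: 0.047
```

Emit:
play_rows([
  {"fingers": -0.1,"dx": 0,"dy": 7,"dz": 0,"turn": -0.006},
  {"fingers": -0.1,"dx": 0,"dy": 7,"dz": 0,"turn": 0},
  {"fingers": -0.1,"dx": 0,"dy": 9,"dz": 0,"turn": 0},
  {"fingers": -0.1,"dx": 0,"dy": 11,"dz": 0,"turn": 0},
  {"fingers": -0.1,"dx": 0,"dy": 11,"dz": 0,"turn": 0},
  {"fingers": -0.1,"dx": 0,"dy": 11,"dz": 0,"turn": 0},
  {"fingers": -0.1,"dx": 0,"dy": 11,"dz": 0,"turn": 0},
  {"fingers": -0.1,"dx": 0,"dy": 11,"dz": 0,"turn": 0},
  {"fingers": -0.1,"dx": 0,"dy": 9,"dz": 0,"turn": 0},
  {"fingers": -0.1,"dx": 0,"dy": 6,"dz": 0,"turn": 0},
])

```text
clock: 19.07
position: [0.5969, 0.2118, 0.0172]
ee_rot: [-0.014, 0.999, -0.01, 0.03]
contact_force: [0.4, -0.9, -1.3]
width: 0.0471
```

```bash
python3 look.py top6
```

```text
[0.5969 0.2118 0.0172] [-0.014  0.999 -0.01   0.03 ] [ 0.4 -0.9 -1.3]
plate_a 0.85 [0.5652 0.2798] [0.099 0.035] 87.1 [[0.5450000166893005, 0.23100000619888306], [0.5799999833106995, 0.2290000021457672], [0.5849999785423279, 0.32899999618530273], [0.5509999990463257, 0.33000001311302185]]
plate_a 0.81 [0.5287 0.0291] [0.129 0.088] 79.2 [[0.4729999899864197, -0.026000000536441803], [0.5600000023841858, -0.0430000014603138], [0.5839999914169312, 0.08399999886751175], [0.49799999594688416, 0.10100000351667404]]
tipbox 0.73 [ 0.4221 -0.0174] [0.085 0.124] 0.6 [[0.3790000081062317, 0.04399999976158142], [0.3799999952316284, -0.07999999821186066], [0.4650000035762787, -0.07900000363588333], [0.46399998664855957, 0.04500000178813934]]
```

Emit:
play_rows([
  {"fingers": -0.1,"dx": 0,"dy": 7,"dz": 0,"turn": 0},
  {"fingers": -0.1,"dx": 0,"dy": 8,"dz": 0,"turn": 0},
  {"fingers": -0.1,"dx": 0,"dy": 8,"dz": 0,"turn": 0},
  {"fingers": -0.1,"dx": 0,"dy": 7,"dz": 0,"turn": 0},
  {"fingers": -0.1,"dx": 0,"dy": 4,"dz": 0,"turn": 0},
  {"fingers": -0.1,"dx": 0,"dy": 2,"dz": 0,"turn": 0},
])

```text
clock: 19.72
position: [0.5971, 0.2476, 0.0172]
ee_rot: [-0.014, 0.999, -0.011, 0.03]
contact_force: [0.1, -0.6, 0.8]
width: 0.0471
```

Emit:
play_rows([
  {"fingers": -0.1,"dx": 0,"dy": 3,"dz": 0,"turn": 0},
  {"fingers": -0.1,"dx": 0,"dy": 3,"dz": 0,"turn": 0},
  {"fingers": -0.1,"dx": 0,"dy": 3,"dz": 0,"turn": 0},
])

```text
clock: 19.97
position: [0.5972, 0.2572, 0.0172]
ee_rot: [-0.013, 0.999, -0.011, 0.03]
contact_force: [-0.4, -1.1, -0.1]
width: 0.0468
```

Emit:
play_rows([
  {"fingers": -0.1,"dx": 0,"dy": 2,"dz": 0,"turn": 0},
  {"fingers": -0.1,"dx": 0,"dy": 2,"dz": 0,"turn": 0},
])

```text
clock: 20.13
position: [0.5973, 0.2599, 0.0172]
ee_rot: [-0.011, 0.999, -0.01, 0.03]
contact_force: [0.0, -6.5, 2.1]
width: 0.0468
```

Plate A is at the buffer: 6.5 N, about 3 mm compression, and the TCP y matches the prediction. Now retreat and go behind plate B.

Emit:
play_rows([
  {"fingers": -0.1,"dx": 0,"dy": -2,"dz": 0,"turn": 0},
  {"fingers": -0.1,"dx": 0,"dy": -3,"dz": 0,"turn": 0},
  {"fingers": -0.1,"dx": 0,"dy": -10,"dz": 0,"turn": 0},
  {"fingers": -0.1,"dx": 0,"dy": -15,"dz": 10,"turn": 0},
  {"fingers": -0.1,"dx": -3,"dy": -15,"dz": 30,"turn": 0},
  {"fingers": -0.1,"dx": -6,"dy": -25,"dz": 30,"turn": 0},
  {"fingers": -0.1,"dx": -8,"dy": -30,"dz": 10,"turn": 0.02},
  {"fingers": -0.1,"dx": -8,"dy": -32,"dz": 0,"turn": 0.02},
  {"fingers": -0.1,"dx": -10,"dy": -32,"dz": 0,"turn": 0.02},
  {"fingers": -0.1,"dx": -10,"dy": -32,"dz": 0,"turn": 0.02},
  {"fingers": -0.1,"dx": -10,"dy": -32,"dz": 0,"turn": 0.02},
  {"fingers": -0.1,"dx": -10,"dy": -32,"dz": 0,"turn": 0},
  {"fingers": -0.1,"dx": -8,"dy": -32,"dz": 0,"turn": 0},
  {"fingers": -0.1,"dx": -5,"dy": -25,"dz": 0,"turn": 0},
  {"fingers": -0.1,"dx": 0,"dy": -10,"dz": 0,"turn": 0},
  {"fingers": -0.1,"dx": 0,"dy": 0,"dz": 0,"turn": 0},
])

```text
clock: 21.47
position: [0.5145, -0.0826, 0.1023]
ee_rot: [-0.016, 0.998, 0.04, 0.035]
contact_force: [-0.4, 0.5, 0.5]
width: 0.0468
```

```bash
python3 look.py top7
```

```text
[ 0.5145 -0.0826  0.1023] [-0.016  0.998  0.04   0.035] [-0.4  0.5  0.5]
plate_a 0.89 [0.5293 0.0305] [0.127 0.087] 78.5 [[0.4740000069141388, -0.023000000044703484], [0.5590000152587891, -0.04100000113248825], [0.5849999785423279, 0.08399999886751175], [0.49900001287460327, 0.10199999809265137]]
plate_a 0.7 [0.7735 0.0631] [0.062 0.052] 27.7 [[0.734000027179718, 0.07100000232458115], [0.7580000162124634, 0.026000000536441803], [0.8130000233650208, 0.054999999701976776], [0.7889999747276306, 0.10000000149011612]]
tipbox 0.94 [ 0.4208 -0.0085] [0.103 0.084] 89.8 [[0.3790000081062317, -0.05999999865889549], [0.46299999952316284, -0.05999999865889549], [0.46299999952316284, 0.0430000014603138], [0.3790000081062317, 0.0430000014603138]]
```

Emit:
play_rows([
  {"fingers": -0.1,"dx": 2,"dy": 3,"dz": -18,"turn": 0},
  {"fingers": -0.1,"dx": 2,"dy": 3,"dz": -18,"turn": 0},
  {"fingers": -0.1,"dx": 0,"dy": 0,"dz": -15,"turn": 0},
  {"fingers": -0.1,"dx": 0,"dy": 0,"dz": -12,"turn": 0},
  {"fingers": -0.1,"dx": 0,"dy": 0,"dz": -8,"turn": 0},
  {"fingers": -0.1,"dx": 0,"dy": 0,"dz": -6,"turn": 0},
  {"fingers": -0.1,"dx": 0,"dy": 0,"dz": 0,"turn": 0},
])

```text
clock: 22.2
position: [0.5222, -0.0627, 0.023]
ee_rot: [-0.018, 0.998, 0.048, 0.037]
contact_force: [0.1, 0.7, -0.1]
width: 0.0473
```

Emit:
play_rows([
  {"fingers": -0.1,"dx": 0,"dy": 5,"dz": -6,"turn": 0},
  {"fingers": -0.1,"dx": 0,"dy": 6,"dz": 0,"turn": 0},
  {"fingers": -0.1,"dx": 0,"dy": 7,"dz": 0,"turn": 0},
  {"fingers": -0.1,"dx": 0,"dy": 8,"dz": 0,"turn": 0},
  {"fingers": -0.1,"dx": 0,"dy": 8,"dz": 0,"turn": 0},
  {"fingers": -0.1,"dx": -1,"dy": 8,"dz": 0,"turn": 0},
  {"fingers": -0.1,"dx": -1,"dy": 8,"dz": 0,"turn": 0},
  {"fingers": -0.1,"dx": -1,"dy": 8,"dz": 0,"turn": 0},
  {"fingers": -0.1,"dx": -1,"dy": 8,"dz": 0,"turn": 0},
  {"fingers": -0.1,"dx": -1,"dy": 8,"dz": 0,"turn": 0},
  {"fingers": -0.1,"dx": -1,"dy": 5,"dz": 0,"turn": 0},
])

```text
clock: 23.12
position: [0.5184, 0.0246, 0.0194]
ee_rot: [-0.017, 0.998, 0.048, 0.041]
contact_force: [-0.2, -0.4, -0.3]
width: 0.047
```

```bash
python3 look.py top8
```

```text
[0.5184 0.0246 0.0194] [-0.017  0.998  0.048  0.041] [-0.2 -0.4 -0.3]
plate_a 0.84 [0.5101 0.1275] [0.084 0.073] 1.7 [[0.46700000762939453, 0.16300000250339508], [0.4690000116825104, 0.09000000357627869], [0.5529999732971191, 0.09200000017881393], [0.5509999990463257, 0.16500000655651093]]
plate_a 0.77 [0.5937 0.3295] [0.133 0.088] 88.7 [[0.5479999780654907, 0.2639999985694885], [0.6359999775886536, 0.2619999945163727], [0.6389999985694885, 0.39500001072883606], [0.5509999990463257, 0.3970000147819519]]
tipbox 0.72 [ 0.4206 -0.0043] [0.095 0.081] 89.2 [[0.3790000081062317, -0.050999999046325684], [0.460999995470047, -0.052000001072883606], [0.4620000123977661, 0.0430000014603138], [0.38100001215934753, 0.04399999976158142]]
tipbox 0.31 [0.5444 0.4554] [0.08  0.423] 89.1 [[0.3319999873638153, 0.4189999997615814], [0.7549999952316284, 0.41200000047683716], [0.7570000290870667, 0.492000013589859], [0.3330000042915344, 0.49900001287460327]]
```

Plate A sits square (88.7°, centre (.594,.33)). Plate B is at x≈.467–.553, so I need it about 17 mm nearer before the mouth.

Emit:
play_rows([
  {"fingers": -0.1,"dx": 0,"dy": 7,"dz": -1,"turn": 0},
  {"fingers": -0.1,"dx": 0,"dy": 8,"dz": -1,"turn": 0},
  {"fingers": -0.1,"dx": -1.5,"dy": 9,"dz": 0,"turn": 0},
  {"fingers": -0.1,"dx": -2,"dy": 9,"dz": 0,"turn": 0},
  {"fingers": -0.1,"dx": -2,"dy": 9,"dz": 0,"turn": 0},
  {"fingers": -0.1,"dx": -2,"dy": 9,"dz": 0,"turn": 0},
  {"fingers": -0.1,"dx": -2,"dy": 9,"dz": 0,"turn": 0},
  {"fingers": -0.1,"dx": -2,"dy": 9,"dz": 0,"turn": 0},
  {"fingers": -0.1,"dx": -2,"dy": 8,"dz": 0,"turn": 0},
  {"fingers": -0.1,"dx": -2,"dy": 6,"dz": 0,"turn": 0},
])

```text
clock: 24.1
position: [0.5038, 0.1128, 0.0181]
ee_rot: [-0.016, 0.998, 0.048, 0.043]
contact_force: [-0.2, -1.2, 1.6]
width: 0.0466
```

```bash
python3 look.py top9
```

```text
[0.5038 0.1128 0.0181] [-0.016  0.998  0.048  0.043] [-0.2 -1.2  1.6]
plate_a 0.72 [0.5926 0.3305] [0.131 0.087] 88.6 [[0.546999990940094, 0.26600000262260437], [0.6349999904632568, 0.2639999985694885], [0.6380000114440918, 0.39500001072883606], [0.5509999990463257, 0.3970000147819519]]
plate_a 0.62 [0.4893 0.2385] [0.084 0.033] 1.9 [[0.44699999690055847, 0.2540000081062317], [0.4480000138282776, 0.22100000083446503], [0.5320000052452087, 0.22300000488758087], [0.531000018119812, 0.25600001215934753]]
tipbox 0.83 [ 0.4212 -0.0203] [0.081 0.118] 3.9 [[0.37700000405311584, 0.035999998450279236], [0.38499999046325684, -0.0820000022649765], [0.4659999907016754, -0.07599999755620956], [0.4580000042915344, 0.04100000113248825]]
tipbox 0.4 [0.5881 0.3232] [0.125 0.084] 88.7 [[0.5450000166893005, 0.2619999945163727], [0.6290000081062317, 0.25999999046325684], [0.6309999823570251, 0.38499999046325684], [0.5479999780654907, 0.3869999945163727]]
```

Emit:
play_rows([
  {"fingers": -0.1,"dx": 0,"dy": 7,"dz": 0,"turn": -0.012},
  {"fingers": -0.1,"dx": 0,"dy": 9,"dz": 0,"turn": -0.012},
  {"fingers": -0.1,"dx": 0,"dy": 10,"dz": 0,"turn": -0.012},
  {"fingers": -0.1,"dx": 0,"dy": 10,"dz": 0,"turn": -0.012},
  {"fingers": -0.1,"dx": 0,"dy": 10,"dz": 0,"turn": -0.012},
  {"fingers": -0.1,"dx": 0,"dy": 10,"dz": 0,"turn": -0.012},
  {"fingers": -0.1,"dx": 0,"dy": 10,"dz": 0,"turn": -0.012},
  {"fingers": -0.1,"dx": 0,"dy": 10,"dz": 0,"turn": -0.012},
  {"fingers": -0.1,"dx": 0,"dy": 10,"dz": 0,"turn": -0.012},
  {"fingers": -0.1,"dx": 0,"dy": 8,"dz": 0,"turn": -0.012},
  {"fingers": -0.1,"dx": 0,"dy": 6,"dz": 0,"turn": 0},
])

```text
clock: 25.17
position: [0.5014, 0.2074, 0.0174]
ee_rot: [-0.008, 0.999, -0.016, 0.039]
contact_force: [-0.2, -2.6, 2.5]
width: 0.047
```

```bash
python3 look.py top10
```

```text
[0.5014 0.2074 0.0174] [-0.008  0.999 -0.016  0.039] [-0.2 -2.6  2.5]
plate_a 0.95 [0.5927 0.3304] [0.131 0.087] 88.4 [[0.546999990940094, 0.26600000262260437], [0.6340000033378601, 0.2639999985694885], [0.6380000114440918, 0.39500001072883606], [0.5509999990463257, 0.3970000147819519]]
tipbox 0.74 [0.7638 0.0641] [0.059 0.047] 27.7 [[0.7269999980926514, 0.07100000232458115], [0.7490000128746033, 0.028999999165534973], [0.8009999990463257, 0.05700000002980232], [0.7789999842643738, 0.0989999994635582]]
tipbox 0.7 [ 0.4204 -0.0173] [0.084 0.124] 2.9 [[0.375, 0.041999999433755875], [0.38100001215934753, -0.08100000023841858], [0.4659999907016754, -0.07699999958276749], [0.45899999141693115, 0.04699999839067459]]
```

```bash
python3 - <<'E'
from h import *
im=get_image("scene"); save(im,"scene2")
a=cv2.imread("pics/scene2.png")[110:310,300:560]; cv2.imwrite("pics/s2c.png",cv2.resize(a,None,fx=3,fy=3,interpolation=2))
E
```

```text
(no output)
```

View pics/s2c.png

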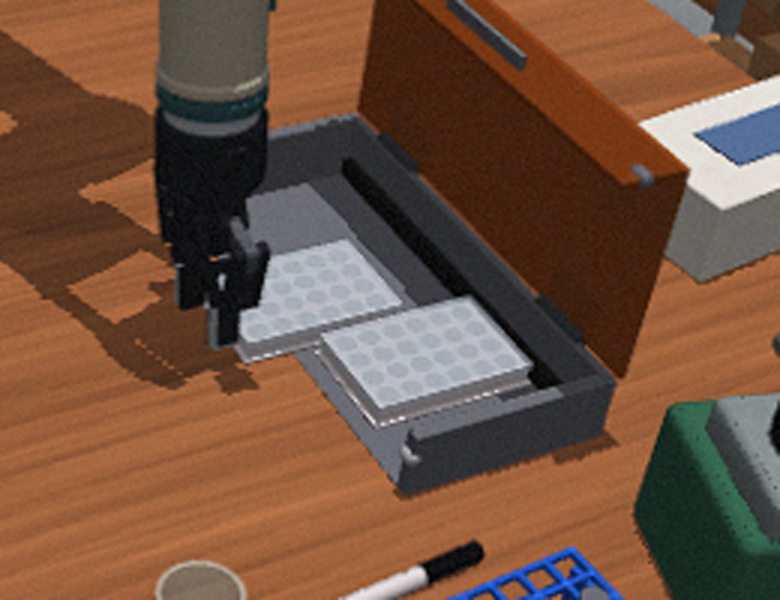

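```bash
python3 - <<'E'
from h import *
im=get_image("scene")
P={"Bff":(402,297),"Brf":(244,346),"Bnf":(345,240),"Anr":(321,336),"Anf":(472,297),"Aff":(530,372),"Afr":(377,410)}
for k,(x,y) in P.items(): print(k,ray(im,[(300+x/3,110+y/3)],.02).round(4)[0,:2])
E
```

```text
Bff [0.54   0.3483]
Brf [0.5449 0.215 ]
Bnf [0.4638 0.3454]
Anr [0.5561 0.2707]
Anf [0.5596 0.3965]
Aff [0.6463 0.387 ]
Afr [0.6386 0.2664]
```

B's far edge is about 14 mm clear of A. Continuing to the buffer.

Emit:
play_rows([
  {"fingers": -0.1,"dx": 0,"dy": 6,"dz": 0,"turn": 0.005},
  {"fingers": -0.1,"dx": 0,"dy": 7,"dz": 0,"turn": 0.005},
  {"fingers": -0.1,"dx": 0,"dy": 8,"dz": 0,"turn": 0},
  {"fingers": -0.1,"dx": 0,"dy": 8,"dz": 0,"turn": 0},
  {"fingers": -0.1,"dx": 0,"dy": 6,"dz": 0,"turn": 0},
  {"fingers": -0.1,"dx": 0,"dy": 3,"dz": 0,"turn": 0},
])

```text
clock: 25.92
position: [0.501, 0.2464, 0.0171]
ee_rot: [-0.008, 0.999, -0.011, 0.039]
contact_force: [-0.4, -2.5, 2.3]
width: 0.047
```

Emit:
play_rows([
  {"fingers": -0.1,"dx": 0,"dy": 3,"dz": 0,"turn": 0},
  {"fingers": -0.1,"dx": 0,"dy": 3,"dz": 0,"turn": 0},
  {"fingers": -0.1,"dx": 0,"dy": 3,"dz": 0,"turn": 0},
])

```text
clock: 26.17
position: [0.5008, 0.257, 0.0171]
ee_rot: [-0.008, 0.999, -0.01, 0.039]
contact_force: [0.4, -1.6, 1.5]
width: 0.0473
```

Emit:
play_rows([
  {"fingers": -0.1,"dx": 0,"dy": 2,"dz": 0,"turn": 0},
  {"fingers": -0.1,"dx": 0,"dy": 2,"dz": 0,"turn": 0},
])

```text
clock: 26.33
position: [0.5006, 0.2611, 0.0171]
ee_rot: [-0.007, 0.999, -0.01, 0.038]
contact_force: [1.3, -6.3, 2.4]
width: 0.0471
```

Plate B is at the buffer. On to the tip box.

Emit:
play_rows([
  {"fingers": -0.1,"dx": 0,"dy": -2,"dz": 0,"turn": 0},
  {"fingers": -0.1,"dx": 0,"dy": -3,"dz": 0,"turn": 0},
  {"fingers": -0.1,"dx": 0,"dy": -10,"dz": 0,"turn": 0},
  {"fingers": -0.1,"dx": -3,"dy": -15,"dz": 10,"turn": 0.01},
  {"fingers": -0.1,"dx": -8,"dy": -15,"dz": 20,"turn": 0.01},
  {"fingers": -0.1,"dx": -12,"dy": -20,"dz": 20,"turn": 0.01},
  {"fingers": -0.1,"dx": -12,"dy": -20,"dz": 0,"turn": 0.01},
  {"fingers": -0.1,"dx": -12,"dy": -20,"dz": 0,"turn": 0.01},
  {"fingers": -0.1,"dx": -12,"dy": -20,"dz": 0,"turn": 0},
  {"fingers": -0.1,"dx": -10,"dy": -20,"dz": 0,"turn": 0},
  {"fingers": -0.1,"dx": -5,"dy": -12,"dz": 0,"turn": 0},
  {"fingers": -0.1,"dx": 0,"dy": 0,"dz": 0,"turn": 0},
  {"fingers": -0.1,"dx": 0,"dy": 0,"dz": 0,"turn": 0},
])

```text
clock: 27.42
position: [0.4221, 0.0949, 0.0682]
ee_rot: [-0.011, 0.999, 0.014, 0.04]
contact_force: [-0.1, 0.4, 1.2]
width: 0.0469
```

```bash
python3 look.py top11
```

```text
[0.4221 0.0949 0.0682] [-0.011  0.999  0.014  0.04 ] [-0.1  0.4  1.2]
plate_a 0.66 [0.5926 0.3311] [0.132 0.091] 88.3 [[0.5450000166893005, 0.26600000262260437], [0.6359999775886536, 0.2639999985694885], [0.6399999856948853, 0.3959999978542328], [0.5490000247955322, 0.39899998903274536]]
plate_a 0.63 [0.4992 0.334 ] [0.131 0.085] 88.7 [[0.45500001311302185, 0.27000001072883606], [0.5400000214576721, 0.2680000066757202], [0.5429999828338623, 0.39899998903274536], [0.4580000042915344, 0.4000000059604645]]
tipbox 0.84 [ 0.4207 -0.0187] [0.083 0.121] 3.3 [[0.37599998712539673, 0.039000000804662704], [0.382999986410141, -0.08100000023841858], [0.4659999907016754, -0.07699999958276749], [0.45899999141693115, 0.04399999976158142]]
```

Both plates read 88.3–88.7° and sit equally deep. Lowering behind the tip box.

Emit:
play_rows([
  {"fingers": -0.1,"dx": 0,"dy": 0,"dz": -15,"turn": 0},
  {"fingers": -0.1,"dx": 0,"dy": 0,"dz": -15,"turn": 0},
  {"fingers": -0.1,"dx": 0,"dy": 0,"dz": -10,"turn": 0},
  {"fingers": -0.1,"dx": 0,"dy": 0,"dz": -6,"turn": 0},
  {"fingers": -0.1,"dx": 0,"dy": -6,"dz": 0,"turn": 0},
  {"fingers": -0.1,"dx": 0,"dy": -8,"dz": 0,"turn": 0},
  {"fingers": -0.1,"dx": 0,"dy": -8,"dz": 0,"turn": 0},
  {"fingers": -0.1,"dx": 0,"dy": -8,"dz": 0,"turn": 0},
  {"fingers": -0.1,"dx": 0,"dy": -8,"dz": 0,"turn": 0},
  {"fingers": -0.1,"dx": 0.5,"dy": -9,"dz": 0,"turn": 0},
  {"fingers": -0.1,"dx": 0.5,"dy": -10,"dz": 0,"turn": 0},
  {"fingers": -0.1,"dx": 0.5,"dy": -10,"dz": 0,"turn": 0},
  {"fingers": -0.1,"dx": 0.5,"dy": -10,"dz": 0,"turn": 0},
  {"fingers": -0.1,"dx": 0.5,"dy": -8,"dz": 0,"turn": 0},
])

```text
clock: 28.73
position: [0.4338, 0.0081, 0.0251]
ee_rot: [-0.012, 0.999, 0.019, 0.047]
contact_force: [0.8, 0.2, -0.0]
width: 0.047
```

```bash
python3 look.py top12
```

```text
[0.4338 0.0081 0.0251] [-0.012  0.999  0.019  0.047] [ 0.8  0.2 -0. ]
plate_a 0.8 [0.4998 0.3338] [0.131 0.086] 88.5 [[0.45500001311302185, 0.27000001072883606], [0.5410000085830688, 0.2669999897480011], [0.5440000295639038, 0.39800000190734863], [0.45899999141693115, 0.4000000059604645]]
plate_a 0.69 [0.5928 0.3305] [0.131 0.086] 88.7 [[0.5479999780654907, 0.26600000262260437], [0.6349999904632568, 0.2639999985694885], [0.6370000243186951, 0.39500001072883606], [0.5509999990463257, 0.3970000147819519]]
tipbox 0.78 [ 0.4256 -0.0703] [0.082 0.111] 3.0 [[0.38199999928474426, -0.017000000923871994], [0.3880000114440918, -0.12800000607967377], [0.4690000116825104, -0.12300000339746475], [0.46299999952316284, -0.013000000268220901]]
tipbox 0.36 [ 0.5306 -0.3129] [0.337 0.156] 1.9 [[0.36000001430511475, -0.23999999463558197], [0.36500000953674316, -0.3959999978542328], [0.7009999752044678, -0.38499999046325684], [0.6959999799728394, -0.2290000021457672]]
```

Emit:
play_rows([
  {"fingers": -0.1,"dx": 0,"dy": -8,"dz": 0,"turn": -0.005},
  {"fingers": -0.1,"dx": 0,"dy": -10,"dz": 0,"turn": -0.005},
  {"fingers": -0.1,"dx": 0,"dy": -12,"dz": 0,"turn": -0.005},
  {"fingers": -0.1,"dx": 0.3,"dy": -12,"dz": 0,"turn": 0},
  {"fingers": -0.1,"dx": 0.3,"dy": -12,"dz": 0,"turn": 0},
  {"fingers": -0.1,"dx": 0.3,"dy": -12,"dz": 0,"turn": 0},
  {"fingers": -0.1,"dx": 0.3,"dy": -12,"dz": 0,"turn": 0},
  {"fingers": -0.1,"dx": 0.3,"dy": -12,"dz": 0,"turn": 0},
  {"fingers": -0.1,"dx": 0.3,"dy": -12,"dz": 0,"turn": 0},
  {"fingers": -0.1,"dx": 0.3,"dy": -10,"dz": 0,"turn": 0},
  {"fingers": -0.1,"dx": 0.3,"dy": -6,"dz": 0,"turn": 0},
])

```text
clock: 29.8
position: [0.4336, -0.1147, 0.0252]
ee_rot: [-0.013, 0.999, 0.012, 0.046]
contact_force: [0.7, 1.3, 0.2]
width: 0.047
```

```bash
python3 look.py top13
```

```text
[ 0.4336 -0.1147  0.0252] [-0.013  0.999  0.012  0.046] [0.7 1.3 0.2]
plate_a 0.91 [0.4997 0.3348] [0.133 0.086] 88.7 [[0.45500001311302185, 0.27000001072883606], [0.5410000085830688, 0.2680000066757202], [0.5440000295639038, 0.4000000059604645], [0.4580000042915344, 0.4020000100135803]]
plate_a 0.44 [0.5483 0.4667] [0.083 0.435] 89.2 [[0.33000001311302185, 0.42800000309944153], [0.7649999856948853, 0.421999990940094], [0.765999972820282, 0.5049999952316284], [0.3319999873638153, 0.5109999775886536]]
tipbox 0.66 [ 0.4585 -0.223 ] [0.07  0.033] 60.8 [[0.4269999861717224, -0.2460000067949295], [0.4560000002384186, -0.2619999945163727], [0.49000000953674316, -0.20000000298023224], [0.460999995470047, -0.18400000035762787]]
```

```bash
python3 - <<'E'
from h import *
im=get_image("scene"); save(im,"scene3")
for m in masks_of(im,"tipbox")[:2]: print(m["p"],m["xy"])
a=cv2.imread("pics/scene3.png")[150:390,50:330]; cv2.imwrite("pics/s3c.png",cv2.resize(a,None,fx=2.5,fy=2.5,interpolation=2))
E
```

```text
0.57 [175.5, 238.7]
0.36 [366.5, 318.2]
```

View pics/s3c.png

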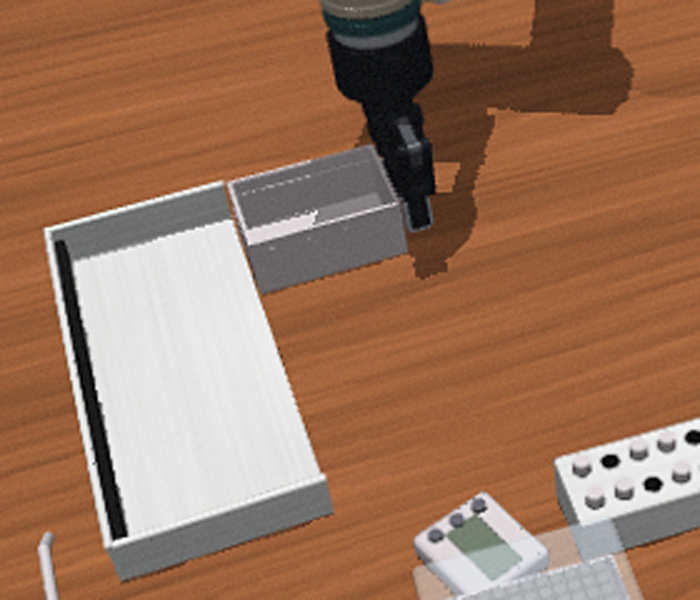

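```bash
python3 - <<'E'
from h import *
im=get_image("scene")
f=lambda x,y,z:print(ray(im,[(50+x/2.5,150+y/2.5)],z).round(4)[0,:2])
f(230,182,.052);f(248,245,.052);f(372,147,.052);f(398,205,.052);f(262,292,0);f(406,252,0);f(222,183,.035);f(233,220,0);f(325,478,.035)
E
```

```text
[ 0.3846 -0.2476]
[ 0.4663 -0.2485]
[ 0.3853 -0.1292]
[ 0.4654 -0.1287]
[ 0.465  -0.2466]
[ 0.4637 -0.1276]
[ 0.3614 -0.2533]
[ 0.3688 -0.2521]
[ 0.6971 -0.2455]
```

The tip box is square at x .385–.466, with its front at the tray mouth and about 17 mm clear of the near wall (≈.368). Continuing.

Emit:
play_rows([
  {"fingers": -0.1,"dx": 0,"dy": -8,"dz": 0,"turn": 0},
  {"fingers": -0.1,"dx": 0.3,"dy": -10,"dz": 0,"turn": 0},
  {"fingers": -0.1,"dx": 0.3,"dy": -12,"dz": 0,"turn": 0},
  {"fingers": -0.1,"dx": 0.3,"dy": -12,"dz": 0,"turn": 0},
  {"fingers": -0.1,"dx": 0.3,"dy": -12,"dz": 0,"turn": 0},
  {"fingers": -0.1,"dx": 0.3,"dy": -12,"dz": 0,"turn": 0},
  {"fingers": -0.1,"dx": 0.3,"dy": -12,"dz": 0,"turn": 0},
  {"fingers": -0.1,"dx": 0.3,"dy": -12,"dz": 0,"turn": 0},
  {"fingers": -0.1,"dx": 0.3,"dy": -12,"dz": 0,"turn": 0},
  {"fingers": -0.1,"dx": 0.3,"dy": -9,"dz": 0,"turn": 0},
  {"fingers": -0.1,"dx": 0.3,"dy": -5,"dz": 0,"turn": 0},
  {"fingers": -0.1,"dx": 0,"dy": -3,"dz": 0,"turn": 0},
])

```text
clock: 31.1
position: [0.4342, -0.2383, 0.0249]
ee_rot: [-0.016, 0.999, 0.016, 0.044]
contact_force: [1.1, 3.1, 2.3]
width: 0.0469
```

Emit:
play_rows([
  {"fingers": -0.1,"dx": 0,"dy": -3,"dz": 0,"turn": -0.004},
  {"fingers": -0.1,"dx": 0,"dy": -3,"dz": 0,"turn": -0.004},
  {"fingers": -0.1,"dx": 0,"dy": -3,"dz": 0,"turn": 0},
])

```text
clock: 31.35
position: [0.434, -0.2472, 0.025]
ee_rot: [-0.017, 0.999, 0.011, 0.044]
contact_force: [-0.1, 2.9, 2.2]
width: 0.0473
```

Emit:
play_rows([
  {"fingers": -0.1,"dx": 0,"dy": -3,"dz": 0,"turn": 0},
  {"fingers": -0.1,"dx": 0,"dy": -2.5,"dz": 0,"turn": 0},
])

```text
clock: 31.52
position: [0.4338, -0.2524, 0.025]
ee_rot: [-0.017, 0.999, 0.011, 0.043]
contact_force: [-0.2, 2.2, 1.5]
width: 0.0469
```

Emit:
play_rows([
  {"fingers": -0.1,"dx": 0,"dy": -2.5,"dz": 0,"turn": 0},
  {"fingers": -0.1,"dx": 0,"dy": -2,"dz": 0,"turn": 0},
])

```text
clock: 31.68
position: [0.4335, -0.2544, 0.025]
ee_rot: [-0.02, 0.999, 0.011, 0.043]
contact_force: [2.8, 9.5, 4.7]
width: 0.0473
```

The tip box is against the buffer (about 7 N over baseline). Retreat slowly, rise, and head for the hood.

Emit:
play_rows([
  {"fingers": -0.1,"dx": 0,"dy": 2,"dz": 0,"turn": 0},
  {"fingers": -0.1,"dx": 0,"dy": 3,"dz": 0,"turn": 0},
  {"fingers": -0.1,"dx": 0,"dy": 10,"dz": 0,"turn": 0},
  {"fingers": 0.5,"dx": 0,"dy": 15,"dz": 10,"turn": 0},
  {"fingers": 1,"dx": 0,"dy": 15,"dz": 30,"turn": 0},
  {"fingers": 1,"dx": 0,"dy": 15,"dz": 35,"turn": 0},
  {"fingers": 1,"dx": 2,"dy": 15,"dz": 38,"turn": 0},
  {"fingers": 1,"dx": 4,"dy": 15,"dz": 38,"turn": 0},
  {"fingers": 1,"dx": 4,"dy": 15,"dz": 38,"turn": 0},
  {"fingers": 1,"dx": 5,"dy": 20,"dz": 35,"turn": 0},
  {"fingers": 1,"dx": 5,"dy": 30,"dz": 20,"turn": 0},
  {"fingers": 1,"dx": 6,"dy": 38,"dz": 10,"turn": 0},
  {"fingers": 1,"dx": 6,"dy": 40,"dz": 0,"turn": 0},
  {"fingers": 1,"dx": 6,"dy": 40,"dz": 0,"turn": 0},
  {"fingers": 1,"dx": 6,"dy": 40,"dz": 0,"turn": 0},
  {"fingers": 1,"dx": 6,"dy": 40,"dz": 0,"turn": 0},
  {"fingers": 1,"dx": 6,"dy": 30,"dz": 0,"turn": 0},
  {"fingers": 1,"dx": 6,"dy": 15,"dz": 0,"turn": 0},
  {"fingers": 1,"dx": 0,"dy": 0,"dz": 0,"turn": 0},
])

```text
clock: 33.27
position: [0.4912, 0.1644, 0.2909]
ee_rot: [-0.016, 0.999, 0.01, 0.051]
contact_force: [-0.5, -0.8, 0.0]
width: -0.0004
```

```bash
python3 look.py top14; python3 - <<'E'
import cv2
i=cv2.imread("pics/top14.png"); cv2.imwrite("pics/top14c.png",cv2.resize(i[150:400,:],None,fx=1.25,fy=1.25))
E
```

```text
[0.4912 0.1644 0.2909] [-0.016  0.999  0.01   0.051] [-0.5 -0.8  0. ]
plate_a 0.81 [0.6037 0.3295] [0.07  0.135] 1.8 [[0.5659999847412109, 0.3959999978542328], [0.5709999799728394, 0.26100000739097595], [0.640999972820282, 0.2630000114440918], [0.6370000243186951, 0.39800000190734863]]
plate_a 0.62 [0.5478 0.4665] [0.081 0.436] 88.8 [[0.32899999618530273, 0.4309999942779541], [0.7649999856948853, 0.42100000381469727], [0.765999972820282, 0.5019999742507935], [0.3310000002384186, 0.5120000243186951]]
tipbox 0.67 [ 0.4249 -0.3189] [0.086 0.137] 2.0 [[0.3799999952316284, -0.25200000405311584], [0.3840000033378601, -0.3889999985694885], [0.4699999988079071, -0.38600000739097595], [0.4650000035762787, -0.24899999797344208]]
```

View pics/top14c.png

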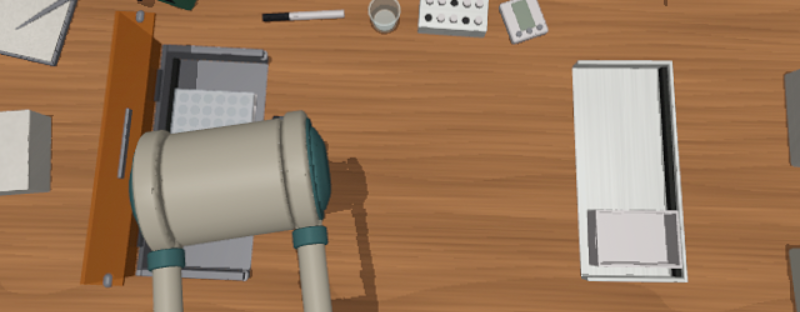

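The tip box is seated square at the tray's back, plate A is visible seated, and the hood is standing at about vertical (edge y≈.416). Now over and behind the hood.

Emit:
play_rows([
  {"fingers": 1,"dx": 4,"dy": 25,"dz": 0,"turn": 0},
  {"fingers": 1,"dx": 4,"dy": 38,"dz": 0,"turn": 0},
  {"fingers": 1,"dx": 4,"dy": 38,"dz": 0,"turn": 0},
  {"fingers": 1,"dx": 4,"dy": 38,"dz": 0,"turn": 0},
  {"fingers": 1,"dx": 4,"dy": 38,"dz": 0,"turn": 0},
  {"fingers": 1,"dx": 4,"dy": 38,"dz": 0,"turn": 0},
  {"fingers": 1,"dx": 4,"dy": 38,"dz": 0,"turn": 0},
  {"fingers": 1,"dx": 4,"dy": 35,"dz": 0,"turn": 0},
  {"fingers": 1,"dx": 0,"dy": 20,"dz": 0,"turn": 0},
  {"fingers": 1,"dx": 0,"dy": 10,"dz": 0,"turn": 0},
  {"fingers": 1,"dx": 0,"dy": 0,"dz": 0,"turn": 0},
])

```text
clock: 34.33
position: [0.527, 0.4692, 0.2896]
ee_rot: [-0.007, 0.999, -0.008, 0.052]
contact_force: [0.1, -0.5, -0.1]
width: -0.0
```

```bash
python3 - <<'E'
from h import *
s=get_state(); print(np.round(s["position"],4))
im=get_image("scene"); save(im,"scene4")
a=cv2.imread("pics/scene4.png")[20:280,320:600]; cv2.imwrite("pics/s4c.png",cv2.resize(a,None,fx=2.3,fy=2.3,interpolation=2))
E
```

```text
[0.527  0.4692 0.2896]
```

View pics/s4c.png

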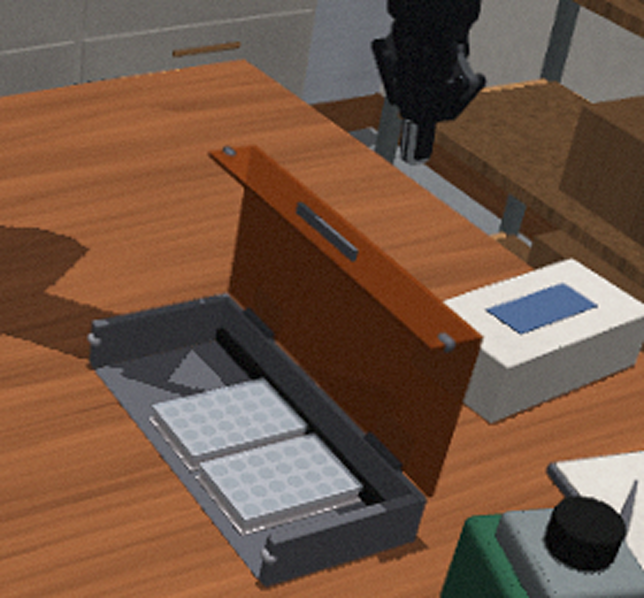

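The plates sit side by side against the buffer, and the fingertips are behind and above the hood. I'll solve for the hood angle from its two top corners and work out the path.

```bash
python3 - <<'E'
from h import *
im=get_image("scene")
O=np.array([.5255,.3285]);a=np.radians(88.8);X=np.array([np.cos(a),np.sin(a)]);Y=np.array([-X[1],X[0]])
def W(x,y,z): return [*(O+x*X+y*Y),z]
for th in np.arange(1.45,1.9,.1):
    c,s=np.cos(th),np.sin(th); p=(.087-.167*c+.0055*s,.052+.167*s+.0055*c)
    q=proj(im,[W(p[0],-.177,p[1]),W(p[0],.177,p[1])]); print(round(th,2),q.round(1).tolist())
r=.135;prev=None
for th in np.arange(1.6,-.01,-.1):
    c,s=np.cos(th),np.sin(th); y=.3285+.087-r*c+.0055*s+.011; z=.052+r*s+.0055*c+.013
    print(round(th,1),round(y,4),round(z,4),None if prev is None else (round(1e3*(y-prev[0]),1),round(1e3*(z-prev[1]),1))); prev=(y,z)
E
```

```text
1.45 [[520.4, 168.7], [421.9, 84.4]]
1.55 [[527.7, 166.6], [428.3, 83.1]]
1.65 [[534.6, 165.4], [434.6, 82.5]]
1.75 [[541.2, 164.9], [440.7, 82.5]]
1.85 [[547.2, 165.2], [446.4, 83.3]]
1.6 0.4359 0.1998 None
1.5 0.4224 0.2001 (np.float64(-13.5), np.float64(0.3))
1.4 0.409 0.199 (np.float64(-13.5), np.float64(-1.1))
1.3 0.3957 0.1966 (np.float64(-13.3), np.float64(-2.4))
1.2 0.3827 0.1928 (np.float64(-13.0), np.float64(-3.7))
1.1 0.3702 0.1878 (np.float64(-12.5), np.float64(-5.0))
1.0 0.3582 0.1816 (np.float64(-12.0), np.float64(-6.2))
0.9 0.3469 0.1742 (np.float64(-11.3), np.float64(-7.4))
0.8 0.3364 0.1657 (np.float64(-10.5), np.float64(-8.5))
0.7 0.3268 0.1562 (np.float64(-9.6), np.float64(-9.5))
0.6 0.3182 0.1458 (np.float64(-8.6), np.float64(-10.4))
0.5 0.3107 0.1345 (np.float64(-7.5), np.float64(-11.2))
0.4 0.3043 0.1226 (np.float64(-6.4), np.float64(-11.9))
0.3 0.2992 0.1101 (np.float64(-5.1), np.float64(-12.5))
0.2 0.2953 0.0972 (np.float64(-3.9), np.float64(-12.9))
0.1 0.2927 0.084 (np.float64(-2.6), np.float64(-13.3))
-0.0 0.2915 0.0705 (np.float64(-1.2), np.float64(-13.5))
```

Hood angle is about 1.58 rad. Lower behind it, then sweep.

Emit:
play_rows([
  {"fingers": 1,"dx": 0,"dy": 0,"dz": -20,"turn": 0},
  {"fingers": 1,"dx": 0,"dy": 0,"dz": -25,"turn": 0},
  {"fingers": 1,"dx": 0,"dy": 0,"dz": -22,"turn": 0},
  {"fingers": 1,"dx": 0,"dy": 0,"dz": -12,"turn": 0},
  {"fingers": 1,"dx": 0,"dy": 0,"dz": -6,"turn": 0},
  {"fingers": 1,"dx": 0,"dy": 0,"dz": 0,"turn": 0},
])

```text
clock: 34.93
position: [0.5296, 0.452, 0.2074]
ee_rot: [-0.005, 0.998, -0.014, 0.054]
contact_force: [-0.3, -0.1, 0.6]
width: 0.0001
```

Emit:
play_rows([
  {"fingers": 1,"dx": 0,"dy": -6,"dz": -3,"turn": 0},
  {"fingers": 1,"dx": 0,"dy": -6,"dz": -3,"turn": 0},
  {"fingers": 1,"dx": 0,"dy": -5,"dz": 0,"turn": 0},
  {"fingers": 1,"dx": 0,"dy": -7,"dz": 0,"turn": 0},
  {"fingers": 1,"dx": 0,"dy": -7,"dz": 0,"turn": 0},
  {"fingers": 1,"dx": 0,"dy": -7,"dz": -0.5,"turn": 0},
  {"fingers": 1,"dx": 0,"dy": -7,"dz": -0.5,"turn": 0},
  {"fingers": 1,"dx": 0,"dy": -7,"dz": -1,"turn": 0},
  {"fingers": 1,"dx": 0,"dy": -7,"dz": -1.5,"turn": 0},
  {"fingers": 1,"dx": 0,"dy": -6.5,"dz": -2,"turn": 0},
  {"fingers": 1,"dx": 0,"dy": -6.5,"dz": -2,"turn": 0},
  {"fingers": 1,"dx": 0,"dy": -6,"dz": -2.5,"turn": 0},
])

```text
clock: 35.93
position: [0.5307, 0.3691, 0.1964]
ee_rot: [-0.011, 0.998, -0.016, 0.058]
contact_force: [-0.4, 1.9, -0.3]
width: 0.0003
```

Emit:
play_rows([
  {"fingers": 1,"dx": 0,"dy": -6,"dz": -4,"turn": 0},
  {"fingers": 1,"dx": 0,"dy": -6,"dz": -4,"turn": 0},
  {"fingers": 1,"dx": 0,"dy": -5.5,"dz": -4.5,"turn": 0},
  {"fingers": 1,"dx": 0,"dy": -5.5,"dz": -4.5,"turn": 0},
  {"fingers": 1,"dx": 0,"dy": -5,"dz": -5,"turn": 0},
  {"fingers": 1,"dx": 0,"dy": -5,"dz": -5,"turn": 0},
  {"fingers": 1,"dx": 0,"dy": -5,"dz": -5.5,"turn": 0},
  {"fingers": 1,"dx": 0,"dy": -4.5,"dz": -5.5,"turn": 0},
  {"fingers": 1,"dx": 0,"dy": -4.5,"dz": -6,"turn": 0},
  {"fingers": 1,"dx": 0,"dy": -4,"dz": -6,"turn": 0},
])

```text
clock: 36.77
position: [0.5318, 0.3084, 0.1435]
ee_rot: [-0.008, 0.998, -0.016, 0.059]
contact_force: [-1.5, -0.3, 2.4]
width: 0.0002
```

Emit:
play_rows([
  {"fingers": 1,"dx": 0,"dy": -3.5,"dz": -6,"turn": 0},
  {"fingers": 1,"dx": 0,"dy": -3,"dz": -6,"turn": 0},
  {"fingers": 1,"dx": 0,"dy": -3,"dz": -6,"turn": 0},
  {"fingers": 1,"dx": 0,"dy": -2.5,"dz": -6,"turn": 0},
  {"fingers": 1,"dx": 0,"dy": -2,"dz": -6,"turn": 0},
  {"fingers": 1,"dx": 0,"dy": -2,"dz": -6,"turn": 0},
  {"fingers": 1,"dx": 0,"dy": -1.5,"dz": -5,"turn": 0},
  {"fingers": 1,"dx": 0,"dy": -1.5,"dz": -5,"turn": 0},
  {"fingers": 1,"dx": 0,"dy": -1,"dz": -4,"turn": 0},
])

```text
clock: 37.52
position: [0.5315, 0.2852, 0.0861]
ee_rot: [-0.007, 0.998, -0.016, 0.058]
contact_force: [-0.5, 0.2, 1.4]
width: -0.0001
```

Hood is nearly on its catches. I'll lift a few mm, shift to the front of the top and press.

Emit:
play_rows([
  {"fingers": 1,"dx": 0,"dy": 0,"dz": 6,"turn": 0},
  {"fingers": 1,"dx": -1,"dy": -10,"dz": 2,"turn": 0},
  {"fingers": 1,"dx": -1,"dy": -9,"dz": 0,"turn": 0},
  {"fingers": 1,"dx": 0,"dy": 0,"dz": -4,"turn": 0},
  {"fingers": 1,"dx": 0,"dy": 0,"dz": -3,"turn": 0},
  {"fingers": 1,"dx": 0,"dy": 0,"dz": -2,"turn": 0},
  {"fingers": 1,"dx": 0,"dy": 0,"dz": -2,"turn": 0},
])

```text
clock: 38.1
position: [0.5293, 0.2636, 0.083]
ee_rot: [-0.007, 0.998, -0.016, 0.059]
contact_force: [0.3, -0.3, 1.2]
width: -0.0005
```

Emit:
play_rows([
  {"fingers": 1,"dx": 0,"dy": 0,"dz": -2,"turn": 0},
  {"fingers": 1,"dx": 0,"dy": 0,"dz": -2,"turn": 0},
  {"fingers": 1,"dx": 0,"dy": 0,"dz": -2,"turn": 0},
])

```text
clock: 38.35
position: [0.5293, 0.2633, 0.0803]
ee_rot: [-0.007, 0.998, -0.015, 0.059]
contact_force: [-3.3, -1.4, 12.8]
width: -0.0003
```

Emit:
play_rows([
  {"fingers": 1,"dx": 0,"dy": 0,"dz": -2.5,"turn": 0},
  {"fingers": 1,"dx": 0,"dy": 0,"dz": -2.5,"turn": 0},
  {"fingers": 1,"dx": 0,"dy": 0,"dz": -2.5,"turn": 0},
])

```text
clock: 38.6
position: [0.5293, 0.263, 0.0772]
ee_rot: [-0.006, 0.998, -0.014, 0.061]
contact_force: [-2.3, -2.5, 8.4]
width: -0.0001
```

Emit:
play_rows([
  {"fingers": 1,"dx": 0,"dy": 0,"dz": -2.5,"turn": 0},
  {"fingers": 1,"dx": 0,"dy": 0,"dz": -2.5,"turn": 0},
  {"fingers": 1,"dx": 0,"dy": 0,"dz": -2.5,"turn": 0},
  {"fingers": 1,"dx": 0,"dy": 0,"dz": -2.5,"turn": 0},
])

```text
clock: 38.93
position: [0.5292, 0.2626, 0.0703]
ee_rot: [-0.005, 0.998, -0.013, 0.062]
contact_force: [-1.1, -1.2, 1.4]
width: -0.0001
```

Emit:
play_rows([
  {"fingers": 1,"dx": 0,"dy": 0,"dz": -2,"turn": 0},
  {"fingers": 1,"dx": 0,"dy": 0,"dz": -2,"turn": 0},
  {"fingers": 1,"dx": 0,"dy": 0,"dz": -2,"turn": 0},
])

```text
clock: 39.18
position: [0.5293, 0.2627, 0.0687]
ee_rot: [-0.005, 0.998, -0.013, 0.063]
contact_force: [-5.3, -2.7, 18.4]
width: -0.0002
```

Hard stop about 12 mm below the catch position, so it is shut. Lift away and check.

Emit:
play_rows([
  {"fingers": 1,"dx": 0,"dy": 0,"dz": 5,"turn": 0},
  {"fingers": 1,"dx": 0,"dy": 0,"dz": 20,"turn": 0},
  {"fingers": 1,"dx": -5,"dy": -15,"dz": 35,"turn": 0},
  {"fingers": 1,"dx": -10,"dy": -30,"dz": 35,"turn": 0},
  {"fingers": 1,"dx": -15,"dy": -35,"dz": 30,"turn": 0},
  {"fingers": 1,"dx": -15,"dy": -35,"dz": 0,"turn": 0},
  {"fingers": 1,"dx": -15,"dy": -35,"dz": 0,"turn": 0},
  {"fingers": 1,"dx": -15,"dy": -35,"dz": 0,"turn": 0},
  {"fingers": 1,"dx": -10,"dy": -15,"dz": 0,"turn": 0},
  {"fingers": 1,"dx": 0,"dy": 0,"dz": 0,"turn": 0},
])

```text
clock: 40.02
position: [0.446, 0.0656, 0.1914]
ee_rot: [-0.005, 0.998, -0.009, 0.067]
contact_force: [-0.6, -0.2, 0.4]
width: -0.0001
```

```bash
python3 look.py top15; python3 - <<'E'
from h import *
im=get_image("scene"); save(im,"scene5")
O=np.array([.5255,.3285]);a=np.radians(88.8);X=np.array([np.cos(a),np.sin(a)]);Y=np.array([-X[1],X[0]])
W=lambda x,y,z:[*(O+x*X+y*Y),z]
for th in(0,.08):
    c,s=np.cos(th),np.sin(th);p=(.087-.167*c+.0055*s,.052+.167*s+.0055*c); q=proj(im,[W(p[0],-.177,p[1]),W(p[0],.177,p[1])]);print(th,q.round(1).tolist())
cv2.imwrite("pics/s5c.png",cv2.resize(cv2.imread("pics/scene5.png"),(800,600)))
a=cv2.imread("pics/top0.png").astype(int);b=cv2.imread("pics/top15.png").astype(int)
d=(abs(a-b).max(2)>40)[70:190,160:470]; print("far-side changed px",d.sum())
E
```

```text
[0.446  0.0656 0.1914] [-0.005  0.998 -0.009  0.067] [-0.6 -0.2  0.4]
tipbox 0.66 [ 0.4269 -0.3186] [0.086 0.139] 2.3 [[0.38100001215934753, -0.25099998712539673], [0.3869999945163727, -0.38999998569488525], [0.47200000286102295, -0.38600000739097595], [0.46700000762939453, -0.24799999594688416]]
0 [[435.8, 255.2], [356.3, 158.0]]
0.08 [[437.3, 249.9], [357.0, 153.1]]
far-side changed px 106
```

View pics/s5c.png

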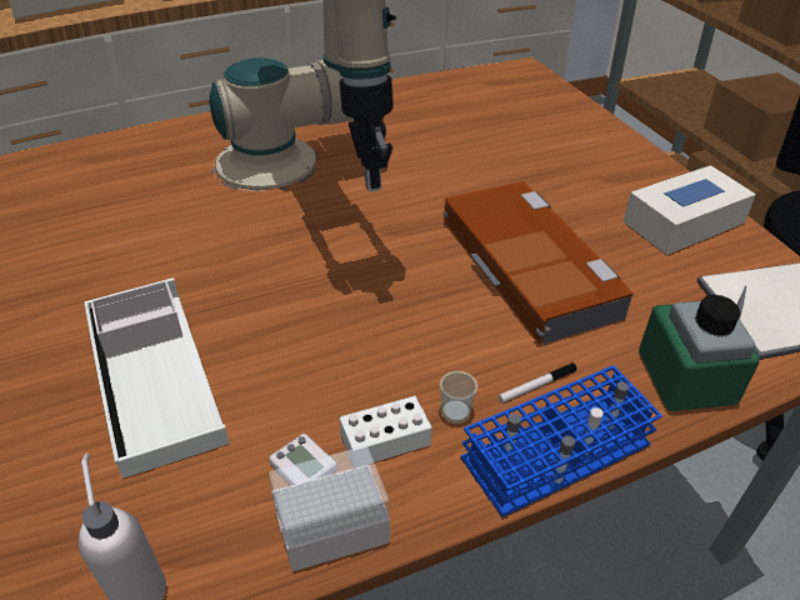

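The view shows the hood shut. Its near front corner is at (446,197) in the picture, or (357,158) at full scale, which matches the 0 rad prediction. The tip box is at the tray's back, and the bystanders are in place. Signing off.

```bash
python3 -c "
from rig import *
print(sign_off())"
```

```text
the job is handed in; nothing more can be done
None
```

The bench is cleared and the job is handed in at about 40 s of the allowed 72 s. Both plates are in the dark box, the tip box is in the return tray, and the hood is pressed shut past its catches.

**Last checks**
- **Plates:** before the hood went over, both stood at 88.3–88.7° against the box's 88.8°. Each had been pushed to the buffer with about 6 N.
- **Tip box:** it sits about 1° off the tray's axis in the last top view. It was seated against the buffer with about 7 N over baseline.
- **Hood:** it resisted with up to about 13 N, then dropped about 12 mm past the catches to a hard stop. The last picture matches 0 rad.
- **Everything else:** the far-side bystanders look unmoved, with only about 100 pixels changed against the first picture.

**What went wrong on the way**
- The first push of the far plate was too close to the wall. Its corner hit the front end of the dark box's far wall at about 11 N, and the plate turned about 20°. I nudged it square and pushed it in again.
- That jam tilted the tool by about 11°. I undid it by leaning the closed fingertips against the end of the tray's side wall. I read 19.5 N at first, then about 9 N, and the tray did not move.
- The last press on the shut hood read about 18 N at the stop, above the 10–15 N needed to snap the catches.

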